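# Set the travel tab of a belt polisher's sprung tensioner

### The job

The belt is off the polishing machine and the full travel of its sprung tensioner arm has to be marked on the scale. Push the arm by its roller until it bears firmly on the hidden stop, without forcing it (about 12 N at the roller, never over 20), so that it carries the drag pointer along the scale, then let the arm back gently to rest without letting it snap. Then turn the setting tab by its knob until it lines up with the drag pointer; do not touch the pointer itself and leave everything else on the bench where it is.

Things in the scene. Friction and masses are not known exactly. Their poses are not given: they have to be found in the camera images.
- base: Belt polisher, belt off: grey base plate 360 x 340 x 12 mm fixed on the bench. Origin: on its underside, on the upright pivot axis that arm, pointer and tab all turn about. Plate from x -160 to 200, y -170 to 170 mm. Drive drum (60 mm wide, 70 high) at x 150, y 100; gearbox (85 x 110, 74 high) at x 150, y -20; white scale with marks every 5 degrees on the -y side, top 18 mm up.
- housing (a point): Pivot axis at the top of the round aluminium spring housing (58 mm radius, top 28 mm above the bench). It hides the arm's spring and a rubber-buffered stop, clamped at a different place on each machine: the arm meets it 0.45 to 1.0 rad from rest. Once on the buffer, the resistance at the roller climbs by about 3 N per mm; 12 N at the roller is a firm bearing, above 20 N is forcing it.
- tensioner: Sprung arm: steel bar 18 mm wide, 38 to 50 mm above the bench, with a roller on its end. Origin on the pivot axis at the plate's underside; x points along the bar to the roller, z up. At rest x is at +130 degrees from the x of base; pushed, it turns clockwise seen from above. The spring alone gives about 3 N at the roller at rest, 6 N one radian on; let go, the arm snaps back to rest.
- roller (a point): Centre of the top of the arm's idler roller: aluminium, upright, 30 mm diameter, from 50 to 88 mm above the bench, 140 mm from the pivot axis.
- pointer: Drag pointer: flat dark steel needle 6 mm wide, 29 to 33 mm above the bench, over the scale. Origin on the pivot axis at the plate's underside; x points along the needle to its tip. The arm's pin carries it clockwise (then its x points straight away from the roller) and slight friction keeps it where the arm leaves it. Starts 0 to 0.15 rad clockwise of the place opposite the resting arm.
- pointer_tip (a point): Tip of the drag pointer, 110 mm from the pivot axis, 31 mm above the bench.
- tab: Setting tab: small dark steel clamp (118 to 150 mm from the pivot, 18 mm wide, 19 to 31 mm above the bench) with an upright knob; turns about the pivot round the scale's rim, outside the pointer's tip. Origin on the pivot axis at the plate's underside; x points to the tab's middle; lined up with the pointer when both x are parallel. Starts at the clockwise end; about 2 N of friction at the knob, stays where left.
- tab_knob (a point): Centre of the top of the tab's upright steel knob: 16 mm diameter, from 31 to 72 mm above the bench, 135 mm from the pivot axis.
- spare_roller: Bystander: loose aluminium roller, 30 mm diameter, 38 mm high, upright on the base plate near a far corner, behind the scale. Origin under its centre.
- silver_ring: Bystander: loose silver finger ring, 24 mm across, 5 mm high, on the base plate near its robot-side edge. Origin under its centre.
- pliers: Bystander: pliers with black grips, about 160 x 65 mm, 12 mm high, flat on the bench. Origin midway along the grips, on the bench.
- tweezers: Bystander: dark steel tweezers, 135 mm long, flat on the bench. Origin mid-length.
- matchbox: Bystander: small card box 55 x 36 x 14 mm. Origin under its centre.
- pebble: Bystander: round brown stone, 64 mm across, 24 mm high. Origin under its centre.
- jar: Bystander: white jar, 52 mm diameter, 60 mm high. Origin under its centre.

How it is judged:
By the outcome, as a careful person would: the job done as asked, in the order asked, and still so for the second after the job is handed in, with the robot touching nothing.
It also fails if it takes over 70 s, if anything falls off the work surface, if the arm or the gripper's body presses on something with over 40 N, if the wrist force passes 120 N, or if a joint passes its speed limit or range.

### The arm

A 6-joint arm with a two-finger parallel gripper is mounted at the origin on the work surface. World frame = base frame: x ahead of the robot, y to its left, z up, the work surface at z = 0. Lengths are in m, angles in rad, forces in N, time in s.
With the tool pointing down it reaches from about 0.35 to 0.775 m from the base axis. Payload 7.3 kg.
Tool frame: the origin (TCP) lies at the very end of the fingers, on their centre line; the grasp point (between the pads) lies 19 mm behind it; z points along the fingers, x is the direction in which the jaws open and shut, and the axes are right-handed (so a half turn about z gives the same grasp; the last joint's range is limited). The gripper opens to 92 mm and grips with 3 to 60 N. Pads are 19 mm wide; open, the fingers measure 130 mm over their backs; the gripper's body (75 mm by 190 mm) begins 47 mm behind the grasp point.
Start: joints at [1.015, 0.342, 1.524, -0, 1.275, -0.146], TCP at [0.209, 0.482, 0.227] pointing down, gripper open.
Joint ranges: [-2.53, 2.53], [-0.77, 2.02], [0.04, 2.7], [-1, 4.14], [0.28, 2.66], [-3.11, 3.11]. Speed limits (rad/s): [2.57, 2.57, 3.14, 3.14, 3.14, 3.14].

### API

Orientations are given as [roll, pitch, yaw] about the fixed x, y, z axes, in that order (R = Rz(yaw) Ry(pitch) Rx(roll)).
In Python, from cell import observe, read_camera, camera_params, hand_in gives the robot as it stands.
- The arm moves only by the tool apply_moves, never from a script. Its argument "increments" is a list of rows, each an object with "grip": the opening, from 0 (shut) to 1 (fully open); "linear": the shift along the world's x, y, z in mm, a list of three; "turn": the turn, a rotation vector about the world's x, y, z in units of 6 degrees (1.0 is 6 degrees), a list of three. A call has 1 to 10 rows; each row is the pose to reach, as a shift and turn from the pose commanded when the call began; what a row does not reach only later rows make up. A row lasts 1/10 s, in which the tool goes at most 50 mm and 8.59 degrees, less where a joint would pass 70% of its speed; a pose out of reach is approached as far as the arm can. A call with a gripper value outside its range is refused whole. The fingers move at their own pace and stop on an object; "grip_force" is the grip in N (left out, the last holds). Time passes only in rows, so rows that repeat a pose let the fingers close. It gives the time, the measured TCP pose, the force and the opening at its end, in the units of the state.
- observe(): the state, without advancing time (a new reading comes with each control period).
- read_camera(name): name is "side" or "top"; returns the picture (384x512x3 uint8, red, green, blue); there is no depth.
- camera_params(name): a dict with "camera_matrix" (3x3 intrinsics, pixels), "world_to_cam" (4x4, takes a point from world to camera coordinates). Camera axes: x right, y up, looking along -z (the intrinsics and any distortion apply to the point x, -y, -z); pixel columns grow to the right and rows downward; lengths in m; the calibration is good to about 2 mm. A picture is of the moment at which its call begins. camera_params takes no time and is no camera call.
- hand_in(): hands the job in, once; it reports no verdict.
The state is a dict: "time": time; "qpos": joint angles; "qvel": joint speeds; "joint_efforts": joint torques, N m; "tool_pos": TCP position; "tool_rot": TCP orientation; "contact_force": force on the tool from outside, world axes, zero at the start; "torque": the same for the moment, N m; "opening": finger opening in m.
Only numpy, scipy, OpenCV 4.12 (cv2) and the standard library are available. Lean on these libraries where they do the work, as an engineer would, in place of code of your own. Each camera call takes 0.05 s, during which the arm holds its last target.

## Working session

There is one attempt and no reset: what is moved stays moved. The work goes in short steps, Python scripts to look and compute and a tool call to move; the robot and the scene stay as the last step left them, time stands still between calls to the robot, and variables do not carry over. Pictures are saved under pics/ and viewed, and the job is handed in when it is done.

Besides the shell and the picture viewer there is one more tool, called after "Call:" in YAML: its name, and indented under it one key for each argument. apply_moves: Moves the arm, as the interface text tells. Its arguments: {"type":"object","properties":{"increments":{"type":"array","items":{"type":"object","properties":{"grip":{"type":"number"},"linear":{"type":"array","items":{"type":"number"}},"turn":{"type":"array","items":{"type":"number"}}}}},"grip_force":{"type":"number"}},"required":["increments"]}

```bash
ls; mkdir -p pics
python3 - <<'E'
from cell import *
import cv2,numpy as np
s=observe()
for k,v in s.items(): print(k,np.round(v,4))
for n in("top","side"):
    im=read_camera(n); cv2.imwrite(f"pics/{n}0.png",cv2.resize(im[:,:,::-1],(800,600),interpolation=cv2.INTER_CUBIC)); np.save(f"pics/{n}0.npy",im)
    p=camera_params(n);print(n,p)
E
```

```text
pics
time 0.0
qpos [ 1.015   0.3427  1.525  -0.      1.2754 -0.146 ]
qvel [-0.0016  0.     -0.0009  0.0005  0.0001  0.0002]
joint_efforts [-9.00000e-04 -4.31236e+01 -2.44224e+01  7.18000e-02  5.59000e-02
 -2.00000e-04]
tool_pos [0.2089 0.4812 0.2261]
tool_rot [-3.1414e+00  1.5000e-03  1.1610e+00]
contact_force [-0.3486 -0.3773  0.0538]
torque [ 0.0204 -0.0154  0.0112]
opening 0.0921
top {'camera_matrix': array([[378.0268175 ,   0.        , 256.70109803],
       [  0.        , 378.0268175 , 189.50479905],
       [  0.        ,   0.        ,   1.        ]]), 'world_to_cam': array([[ 0.02377062, -0.99971629,  0.00151505, -0.00687413],
       [ 0.98650814,  0.02370206,  0.16198735, -0.55404049],
       [-0.1619773 , -0.00235594,  0.98679167, -1.04830587],
       [ 0.        ,  0.        ,  0.        ,  1.        ]])}
side {'camera_matrix': array([[355.20942038,   0.        , 255.32784505],
       [  0.        , 355.20942038, 191.23716715],
       [  0.        ,   0.        ,   1.        ]]), 'world_to_cam': array([[ 0.74268745, -0.66920325, -0.02413215, -0.44777057],
       [ 0.39099339,  0.40410768,  0.82693479, -0.27713964],
       [-0.54363546, -0.6235896 ,  0.56177975, -0.8750484 ],
       [ 0.        ,  0.        ,  0.        ,  1.        ]])}
```

View pics/top0.png

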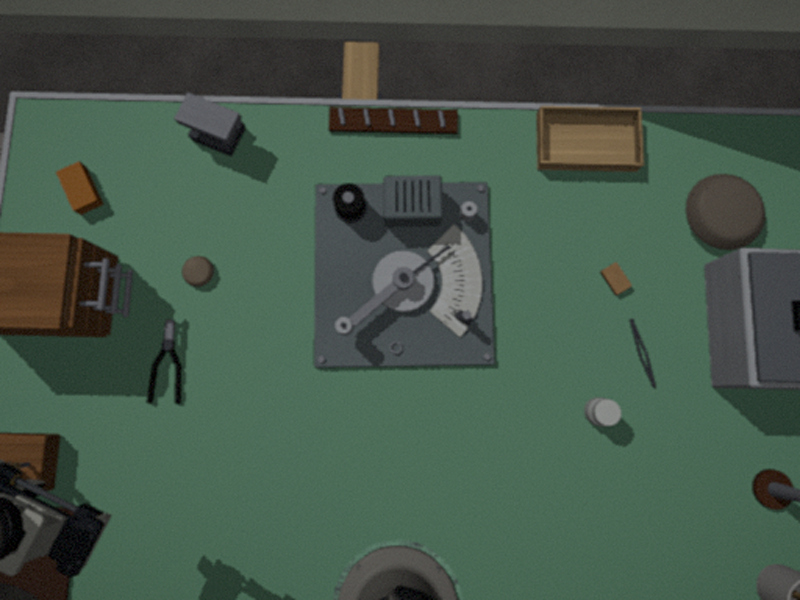

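View pics/side0.png

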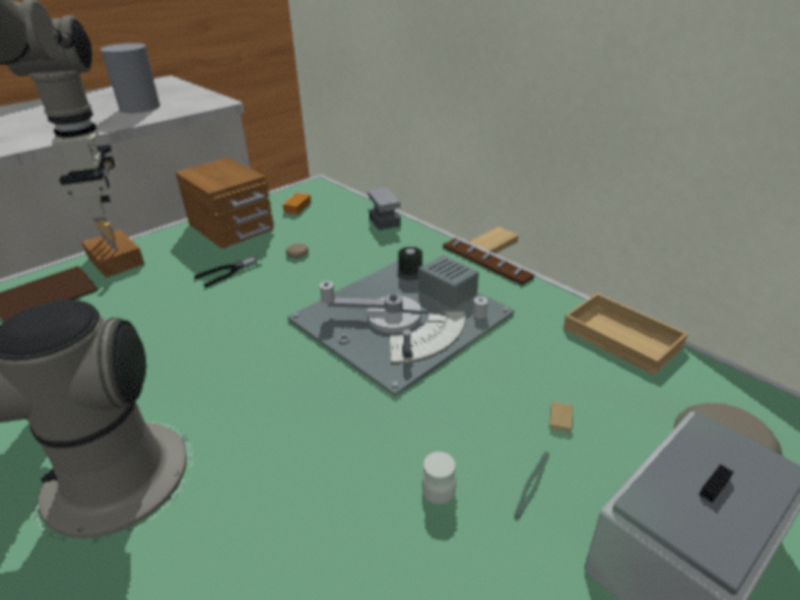

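The top view (800x600) shows the pivot cap near (403,278), the roller at (344,325), the pointer toward (455,245) and the tab knob at (465,316). The drum is at (349,200), so base x points away from the robot. I'll zoom in for accurate measurement.

```bash
cat > h.py <<'E'
import numpy as np,cv2
from cell import *
def proj(n,P):
    p=camera_params(n);P=np.atleast_2d(P);c=(p['world_to_cam']@np.c_[P,np.ones(len(P))].T)[:3].T
    q=c*[1,-1,-1]; q=(p['camera_matrix']@q.T).T; return q[:,:2]/q[:,2:]
def back(n,uv,z):
    p=camera_params(n);K=p['camera_matrix'];T=p['world_to_cam']
    d=np.linalg.inv(K)@[uv[0],uv[1],1]; d=d*[1,-1,-1]
    R=T[:3,:3];o=-R.T@T[:3,3];d=R.T@d
    return o+d*(z-o[2])/d[2]
def crop(n,im,x0,y0,w,h,k,name):
    c=im[y0:y0+h,x0:x0+w,::-1]; c=cv2.resize(c,None,fx=k,fy=k,interpolation=cv2.INTER_CUBIC)
    c=cv2.convertScaleAbs(c,alpha=1.5)
    cv2.imwrite(f"pics/{name}.png",c)
E
python3 - <<'E'
from h import *
crop('top',np.load('pics/top0.npy'),198,112,125,130,6 if 0 else 4.5,'topc')
crop('side',np.load('pics/side0.npy'),180,160,155,95,5,'sidec')
E
```

```text
(no output)
```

View pics/topc.png

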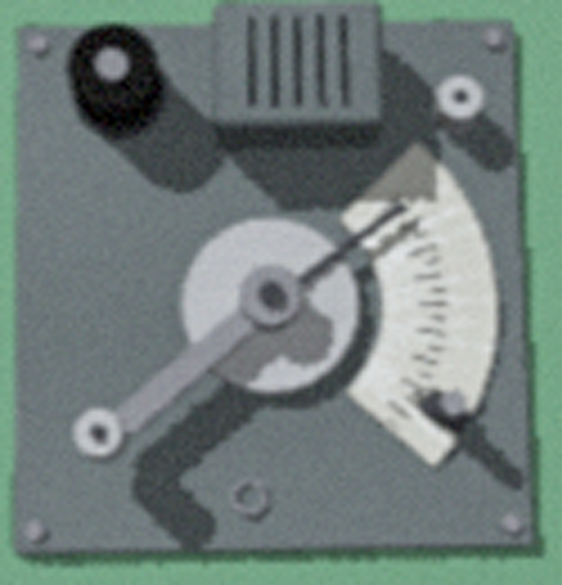

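View pics/sidec.png

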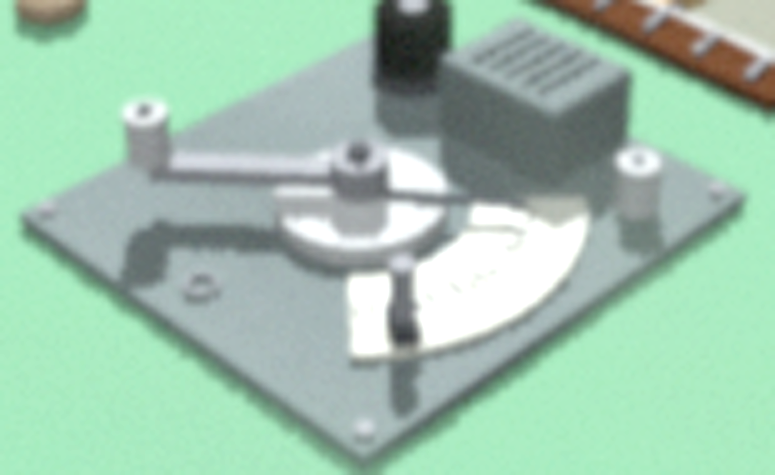

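```bash
cat > fit.py <<'E'
from h import *
from scipy.optimize import least_squares
def U(n,c):
    x0,y0,k=(198,112,4.5) if n=='top' else (180,160,5)
    return np.array([x0+(c[0]+.5)/k-.5,y0+(c[1]+.5)/k-.5])
r=np.deg2rad(130)
L=[('top',(98,433),(.14*np.cos(r),.14*np.sin(r),.088)),('side',(146,112),(.14*np.cos(r),.14*np.sin(r),.088)),
('top',(19,27),(.2,.17,.012)),('top',(516,24),(.2,-.17,.012)),('top',(535,551),(-.16,-.17,.012)),('top',(15,551),(-.16,.17,.012)),
('side',(23,222),(-.16,.17,.012)),('side',(365,467),(-.16,-.17,.012)),('side',(743,197),(.2,-.17,.012)),
('top',(113,62),(.15,.10,.082))]
def W(p,P):
    P=np.array(P);c,s=np.cos(p[2]),np.sin(p[2])
    return np.array([p[0]+c*P[0]-s*P[1],p[1]+s*P[0]+c*P[1],P[2]])
def res(p): return np.concatenate([proj(n,W(p,P))[0]-U(n,c) for n,c,P in L])
if __name__=='__main__':
    f=least_squares(res,[.6,0,0],loss='soft_l1');print(f.x,np.round(f.fun.reshape(-1,2),2))
    p=f.x
    for n,c in(('top',(98,433)),('side',(146,112))): 
        w=back(n,U(n,c),.088);print('roller',w,np.hypot(*(w[:2]-p[:2])),np.rad2deg(np.arctan2(w[1]-p[1],w[0]-p[0])-p[2]))
    for n,c in(('top',(454,403)),('side',(401,262))): 
        w=back(n,U(n,c),.072);print('knob',w,np.hypot(*(w[:2]-p[:2])),np.rad2deg(np.arctan2(w[1]-p[1],w[0]-p[0])-p[2]))
    w=back('top',U('top',(404,206)),.031);print('tip',w,np.hypot(*(w[:2]-p[:2])),np.rad2deg(np.arctan2(w[1]-p[1],w[0]-p[0])-p[2]))
E
python3 fit.py
```

```text
[0.58652191 0.00215257 0.035796  ] [[ 0.62  0.24]
 [-0.93 -0.31]
 [ 0.45 -0.23]
 [ 0.43 -0.77]
 [ 0.64 -0.35]
 [-0.05  1.05]
 [-1.96 -2.24]
 [-1.06 -1.76]
 [ 0.59 -1.17]
 [ 0.31 -0.17]]
roller [0.49338285 0.10783024 0.088     ] 0.14086394904692923 129.34039230654602
roller [0.4938372  0.10243502 0.088     ] 0.13655411020222868 130.69428092014505
knob [ 0.51929869 -0.11178077  0.072     ] 0.1322866817469377 -122.59251670875265
knob [ 0.51925118 -0.11509936  0.072     ] 0.13517901436561672 -121.89506231261623
tip [ 0.65527756 -0.08249175  0.031     ] 0.10905044564499089 -52.96438229682227
```

Call:
apply_moves:
  increments:
    - {"linear": [30, -46, 0], "turn": [0, 0, 1.2], "grip": 0}
    - {"linear": [60, -92, 0], "turn": [0, 0, 2.4], "grip": 0}
    - {"linear": [90, -138, -10], "turn": [0, 0, 3.6], "grip": 0}
    - {"linear": [120, -184, -20], "turn": [0, 0, 4.8], "grip": 0}
    - {"linear": [150, -230, -30], "turn": [0, 0, 6.0], "grip": 0}
    - {"linear": [180, -276, -40], "turn": [0, 0, 7.2], "grip": 0}
    - {"linear": [210, -322, -50], "turn": [0, 0, 8.4], "grip": 0}
    - {"linear": [235, -365, -60], "turn": [0, 0, 9.6], "grip": 0}
    - {"linear": [257, -401, -70], "turn": [0, 0, 10.9], "grip": 0}
    - {"linear": [257, -401, -70], "turn": [0, 0, 10.9], "grip": 0}
  grip_force: 15

```text
time: 1.1
tool_pos: [0.4539, 0.1004, 0.1615]
tool_rot: [3.141, -0.0, 2.307]
contact_force: [0.9, 1.6, 0.7]
opening: 0.0161
```

Call:
apply_moves:
  increments:
    - {"linear": [0, 0, 0], "grip": 0}
    - {"linear": [0, 0, -30], "grip": 0}
    - {"linear": [0, 0, -60], "grip": 0}
    - {"linear": [0, 0, -85], "grip": 0}
    - {"linear": [0, 0, -97], "grip": 0}
    - {"linear": [0, 0, -97], "grip": 0}
    - {"linear": [0, 0, -97], "grip": 0}

```text
schema error: expected keys grip, linear, turn
```

Run:
```python
from h import *
im=read_camera('side');crop('side',im,100,60,200,150,4,'s1')
im=read_camera('top');crop('top',im,180,112,150,150,4,'t1')
s=observe();print(s['time'],s['tool_pos'],s['contact_force'],s['opening'],s['qpos'])
```

```text
1.2 [0.45532625 0.09723889 0.16049841] [-0.27933267  1.10600585 -0.33321572] 0.008406486857747617 [ 4.64513052e-02  3.05041396e-01  1.77983558e+00 -1.47542579e-03
  1.05780785e+00 -2.25011465e+00]
```

View pics/s1.png

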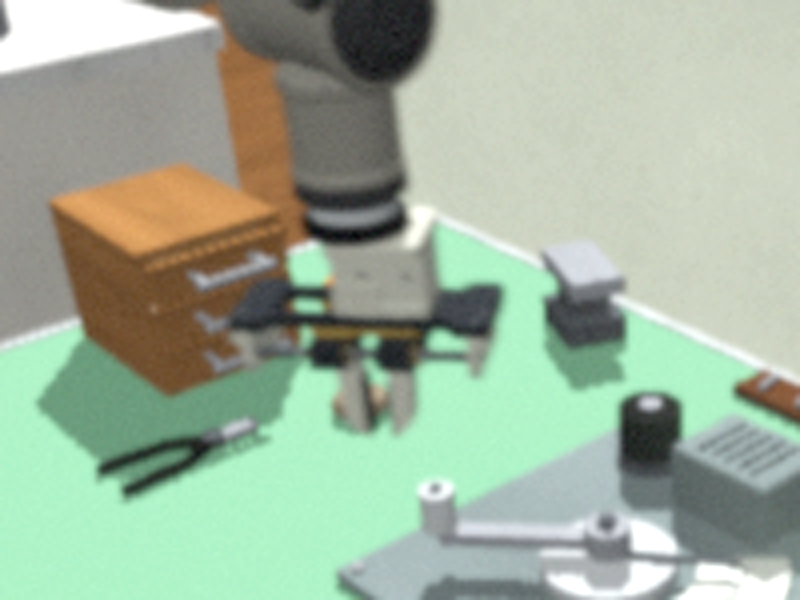

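View pics/t1.png

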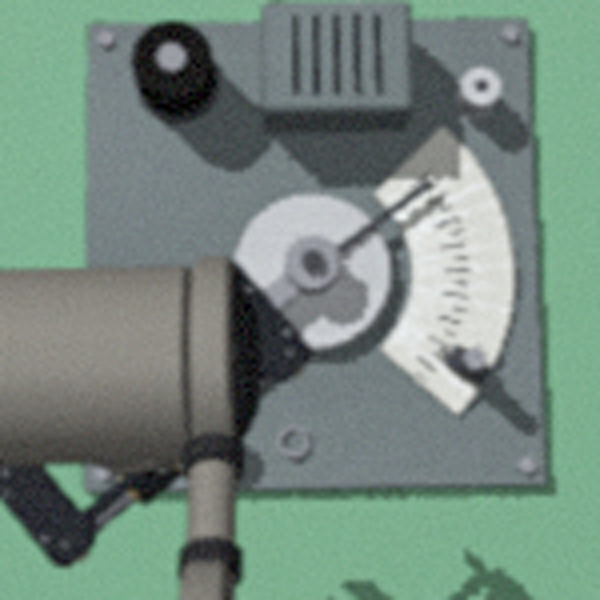

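Nothing has moved. The gripper is near its target, and the roller is still clear in front of it.

Call:
apply_moves:
  increments:
    - {"linear": [0, 0, 0], "turn": [0, 0, 0], "grip": 0}
    - {"linear": [0, 0, 0], "turn": [0, 0, 0], "grip": 0}
    - {"linear": [0, 0, -30], "turn": [0, 0, 0], "grip": 0}
    - {"linear": [0, 0, -60], "turn": [0, 0, 0], "grip": 0}
    - {"linear": [0, 0, -85], "turn": [0, 0, 0], "grip": 0}
    - {"linear": [0, 0, -97], "turn": [0, 0, 0], "grip": 0}
    - {"linear": [0, 0, -97], "turn": [0, 0, 0], "grip": 0}
    - {"linear": [0, 0, -97], "turn": [0, 0, 0], "grip": 0}

```text
time: 2.0
tool_pos: [0.4534, 0.1028, 0.0654]
tool_rot: [3.141, 0.0, 2.304]
contact_force: [0.4, -0.4, 0.8]
opening: 0.0004
```

Run:
```python
from h import *
im=read_camera('side');crop('side',im,140,120,160,120,5,'s2')
s=observe();print(s['time'],s['tool_pos'],s['tool_rot'],s['contact_force'],s['opening'],s['qpos'])
```

```text
2.05 [0.45378666 0.10255851 0.06579272] [3.14028712e+00 8.69255490e-04 2.30393810e+00] [ 0.52081113 -0.39350542 -0.13266861] 0.00016863057023902393 [ 5.72092249e-02  4.42599671e-01  1.89327353e+00  1.92498376e-04
  8.04157156e-01 -2.24686287e+00]
```

View pics/s2.png

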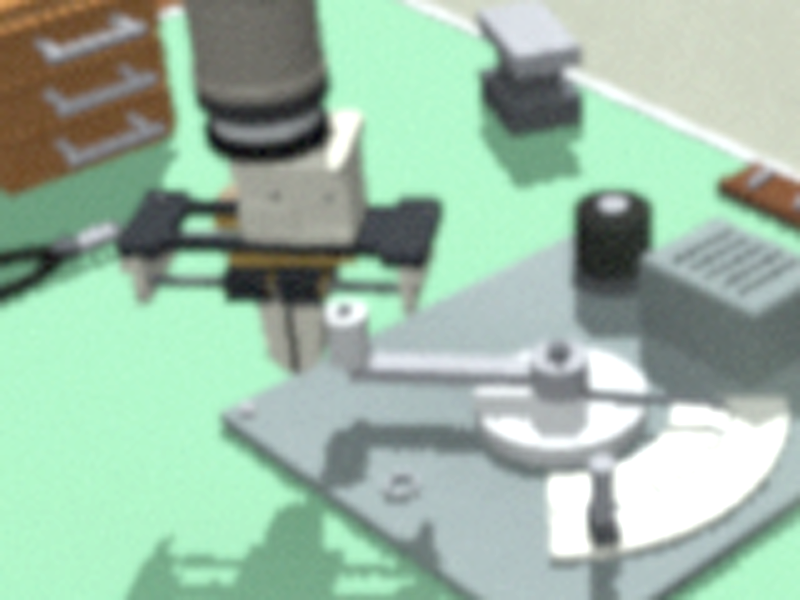

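The fingers stand about 7 mm short of the roller and off to one side at (295,350). I'll shift so they're square behind it.

Call:
apply_moves:
  increments:
    - {"linear": [6, -12, -2], "turn": [0, 0, 0], "grip": 0}
    - {"linear": [12, -23, -5], "turn": [0, 0, 0], "grip": 0}
    - {"linear": [12, -23, -5], "turn": [0, 0, 0], "grip": 0}
    - {"linear": [12, -23, -5], "turn": [0, 0, 0], "grip": 0}

```text
time: 2.45
tool_pos: [0.4657, 0.078, 0.0599]
tool_rot: [3.142, -0.0, 2.301]
contact_force: [0.5, -0.9, 0.1]
opening: 0.0007
```

Run:
```python
from h import *
im=read_camera('side');crop('side',im,140,120,160,120,5,'s3')
s=observe();print(s['time'],s['tool_pos'],s['tool_rot'],s['contact_force'],s['opening'],s['qpos'])
```

```text
2.5 [0.46543753 0.0782658  0.05983817] [-3.14148153e+00 -3.38397721e-04  2.30126923e+00] [-0.92093406  0.01623999 -0.5716936 ] 0.0004526759722788869 [ 3.88504266e-03  4.62880194e-01  1.87907335e+00  2.49691719e-04
  7.99946989e-01 -2.29755821e+00]
```

View pics/s3.png

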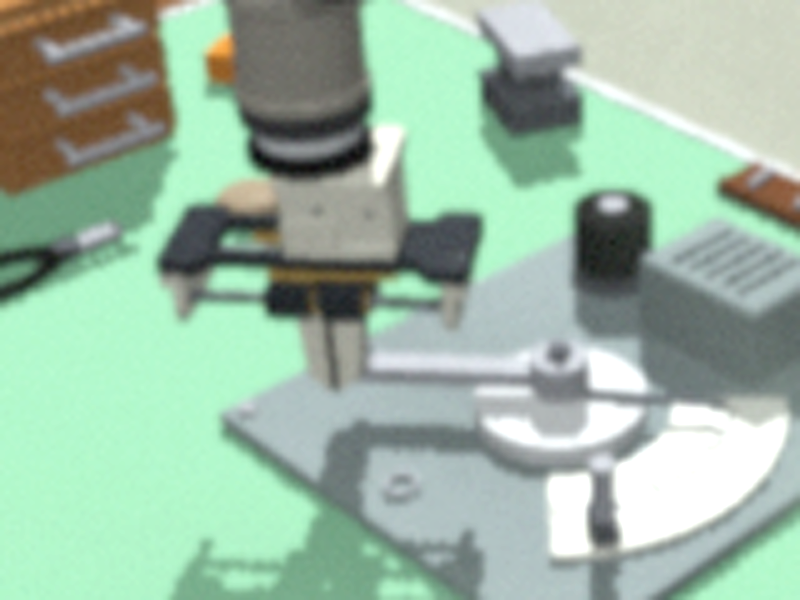

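```bash
cat > arc.py <<'E'
from h import *
import sys
PIV=np.array([.5865,.002])
def pose(th,off=.0245,R=.14):
    th=np.deg2rad(th);u=np.array([np.cos(th),np.sin(th)]);t=np.array([np.sin(th),-np.cos(th)])
    return PIV+R*u-off*t
def rows(ths,z,**k):
    s=observe();p=np.array(s['tool_pos']);yaw=np.rad2deg(s['tool_rot'][2])
    print('t',s['time'],'pos',p.round(4),'yaw',round(yaw,2),'F',np.round(s['contact_force'],2))
    for th in ths:
        d=(pose(th,**k)-p[:2])*1000;print(th,d.round(1),round((z-p[2])*1000,1),'turn',round((th-yaw)/6,2))
E
python3 - <<'E'
from arc import *
rows([132,130,127,124,121,118,115,112,110,109],.06)
E
```

```text
t 2.5 pos [0.4654 0.0783 0.0598] yaw 131.85 F [-0.92  0.02 -0.57]
132 [ 9.2 11.4] 0.2 turn 0.02
130 [12.3 15.2] 0.2 turn -0.31
127 [17.2 20.8] 0.2 turn -0.81
124 [22.5 26.1] 0.2 turn -1.31
121 [28.  31.1] 0.2 turn -1.81
118 [33.7 35.8] 0.2 turn -2.31
115 [39.7 40.3] 0.2 turn -2.81
112 [45.9 44.4] 0.2 turn -3.31
110 [50.2 46.9] 0.2 turn -3.64
109 [52.3 48.1] 0.2 turn -3.81
```

Call:
apply_moves:
  increments:
    - {"linear": [4, 5, 0], "turn": [0, 0, 0], "grip": 0}
    - {"linear": [7, 9, 0], "turn": [0, 0, 0], "grip": 0}
    - {"linear": [9, 11, 0], "turn": [0, 0, 0], "grip": 0}
    - {"linear": [11, 13.5, 0], "turn": [0, 0, -0.2], "grip": 0}
    - {"linear": [13, 16, 0], "turn": [0, 0, -0.35], "grip": 0}
    - {"linear": [15, 18, 0], "turn": [0, 0, -0.55], "grip": 0}
    - {"linear": [17, 21, 0], "turn": [0, 0, -0.8], "grip": 0}

```text
time: 3.2
tool_pos: [0.4825, 0.0996, 0.0598]
tool_rot: [-3.141, 0.0, 2.217]
contact_force: [-1.2, -4.5, 1.5]
opening: 0.0006
```

Run:
```python
from arc import *
rows([126,125,124,123,122,121,120,119,118,117,116,115,114,113,112,111,110,109,108],.06)
```

```text
t 3.2 pos [0.4825 0.0996 0.0598] yaw 127.01 F [-1.2  -4.49  1.52]
126 [1.9 1.2] 0.2 turn -0.17
125 [3.7 3. ] 0.2 turn -0.34
124 [5.4 4.8] 0.2 turn -0.5
123 [7.2 6.5] 0.2 turn -0.67
122 [9.1 8.1] 0.2 turn -0.84
121 [10.9  9.8] 0.2 turn -1.0
120 [12.8 11.4] 0.2 turn -1.17
119 [14.7 13. ] 0.2 turn -1.34
118 [16.7 14.5] 0.2 turn -1.5
117 [18.7 16. ] 0.2 turn -1.67
116 [20.6 17.5] 0.2 turn -1.84
115 [22.7 18.9] 0.2 turn -2.0
114 [24.7 20.3] 0.2 turn -2.17
113 [26.8 21.7] 0.2 turn -2.34
112 [28.9 23. ] 0.2 turn -2.5
111 [31.  24.3] 0.2 turn -2.67
110 [33.1 25.6] 0.2 turn -2.84
109 [35.3 26.8] 0.2 turn -3.0
108 [37.5 28. ] 0.2 turn -3.17
```

Call:
apply_moves:
  increments:
    - {"linear": [3, 2.3, 0], "turn": [0, 0, -0.3], "grip": 0}
    - {"linear": [6.5, 5.7, 0], "turn": [0, 0, -0.6], "grip": 0}
    - {"linear": [10, 9, 0], "turn": [0, 0, -0.92], "grip": 0}
    - {"linear": [13.8, 12.2, 0], "turn": [0, 0, -1.25], "grip": 0}
    - {"linear": [17.7, 15.3, 0], "turn": [0, 0, -1.58], "grip": 0}
    - {"linear": [21.6, 18.2, 0], "turn": [0, 0, -1.92], "grip": 0}
    - {"linear": [25.7, 21, 0], "turn": [0, 0, -2.25], "grip": 0}
    - {"linear": [29.9, 23.6, 0], "turn": [0, 0, -2.6], "grip": 0}
    - {"linear": [32, 25, 0], "turn": [0, 0, -2.75], "grip": 0}
    - {"linear": [32, 25, 0], "turn": [0, 0, -2.75], "grip": 0}

```text
time: 4.2
tool_pos: [0.5139, 0.125, 0.0596]
tool_rot: [-3.14, -0.001, 1.931]
contact_force: [-5.3, -1.1, 3.0]
opening: 0.0003
```

Run:
```python
from arc import *
rows([109,108,107,106,105,104,103,102,100,98,96],.06)
im=read_camera('side');crop('side',im,140,120,160,120,5,'s4')
im=read_camera('top');crop('top',im,198,112,125,130,4.5,'t4')
```

```text
t 4.2 pos [0.5139 0.125  0.0596] yaw 110.62 F [-5.28 -1.09  3.04]
109 [3.9 1.4] 0.4 turn -0.27
108 [6.1 2.5] 0.4 turn -0.44
107 [8.3 3.7] 0.4 turn -0.6
106 [10.5  4.8] 0.4 turn -0.77
105 [12.7  5.9] 0.4 turn -0.94
104 [15.   6.9] 0.4 turn -1.1
103 [17.3  7.9] 0.4 turn -1.27
102 [19.6  8.8] 0.4 turn -1.44
100 [24.2 10.6] 0.4 turn -1.77
98 [28.9 12.2] 0.4 turn -2.1
96 [33.6 13.6] 0.4 turn -2.44
```

View pics/s4.png

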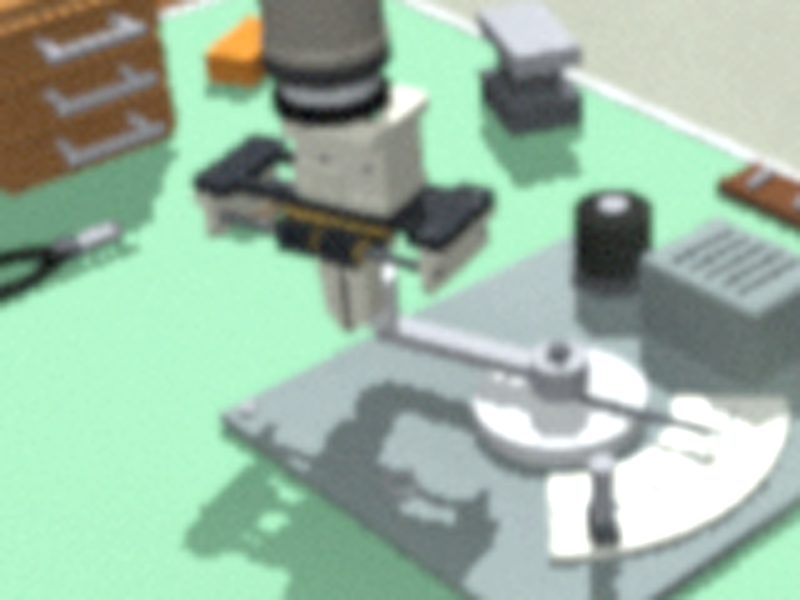

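View pics/t4.png

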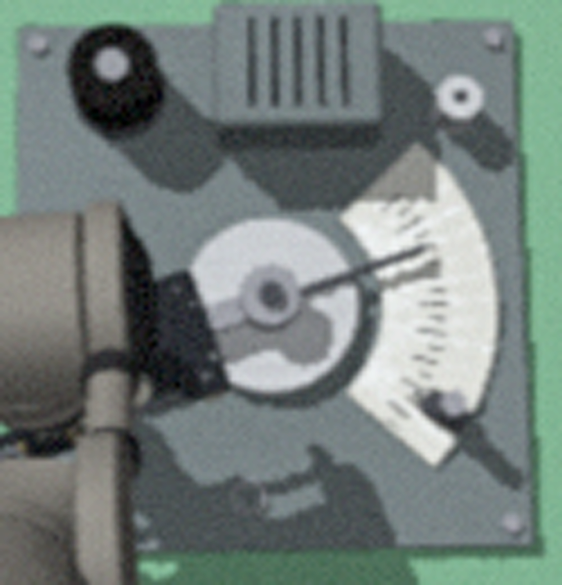

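The roller is in contact and the pointer is being carried. I'm now going in small, force-checked steps.

Call:
apply_moves:
  increments:
    - {"linear": [2, 0.9, 0], "turn": [0, 0, -0.15], "grip": 0}
    - {"linear": [4, 1.7, 0], "turn": [0, 0, -0.3], "grip": 0}
    - {"linear": [6, 2.5, 0], "turn": [0, 0, -0.43], "grip": 0}
    - {"linear": [8, 3.5, 0], "turn": [0, 0, -0.6], "grip": 0}
    - {"linear": [8, 3.5, 0], "turn": [0, 0, -0.6], "grip": 0}

```text
time: 4.8
tool_pos: [0.5215, 0.1287, 0.0594]
tool_rot: [-3.14, -0.001, 1.868]
contact_force: [-6.3, 1.5, 1.2]
opening: 0.0006
```

Call:
apply_moves:
  increments:
    - {"linear": [1.1, 0.5, 0], "turn": [0, 0, -0.08], "grip": 0}
    - {"linear": [2.2, 1.1, 0], "turn": [0, 0, -0.17], "grip": 0}
    - {"linear": [3.3, 1.6, 0], "turn": [0, 0, -0.25], "grip": 0}
    - {"linear": [3.3, 1.6, 0], "turn": [0, 0, -0.25], "grip": 0}

```text
time: 5.2
tool_pos: [0.5246, 0.1304, 0.0594]
tool_rot: [-3.14, -0.001, 1.842]
contact_force: [-6.3, 2.9, 1.3]
opening: 0.0005
```

Call:
apply_moves:
  increments:
    - {"linear": [1, 0.8, 0], "turn": [0, 0, -0.08], "grip": 0}
    - {"linear": [2, 1.7, 0], "turn": [0, 0, -0.17], "grip": 0}
    - {"linear": [3, 2.5, 0], "turn": [0, 0, -0.25], "grip": 0}
    - {"linear": [3, 2.5, 0], "turn": [0, 0, -0.25], "grip": 0}

```text
time: 5.6
tool_pos: [0.5284, 0.1322, 0.0595]
tool_rot: [-3.141, -0.0, 1.815]
contact_force: [-5.8, -0.3, -0.8]
opening: 0.0005
```

Run:
```python
from arc import *
rows([105,104,103,102,100,98,96],.06)
s=observe();print(s['torque'])
```

```text
t 5.6 pos [0.5284 0.1322 0.0595] yaw 104.02 F [-5.83 -0.34 -0.83]
105 [-1.8 -1.3] 0.5 turn 0.16
104 [ 0.5 -0.3] 0.5 turn -0.0
103 [2.8 0.7] 0.5 turn -0.17
102 [5.1 1.7] 0.5 turn -0.34
100 [9.7 3.4] 0.5 turn -0.67
98 [14.4  5. ] 0.5 turn -1.0
96 [19.1  6.5] 0.5 turn -1.34
[-0.02168692  0.8428475   0.06071641]
```

Call:
apply_moves:
  increments:
    - {"linear": [1.2, 0.5, 0], "turn": [0, 0, -0.08], "grip": 0}
    - {"linear": [2.4, 1.0, 0], "turn": [0, 0, -0.17], "grip": 0}
    - {"linear": [3.5, 1.5, 0], "turn": [0, 0, -0.25], "grip": 0}
    - {"linear": [3.5, 1.5, 0], "turn": [0, 0, -0.25], "grip": 0}

```text
time: 6.0
tool_pos: [0.5321, 0.1338, 0.0595]
tool_rot: [-3.141, -0.0, 1.789]
contact_force: [-5.4, 0.4, -1.8]
opening: 0.0003
```

Call:
apply_moves:
  increments:
    - {"linear": [1.2, 0.5, 0], "turn": [0, 0, -0.08], "grip": 0}
    - {"linear": [2.4, 0.9, 0], "turn": [0, 0, -0.17], "grip": 0}
    - {"linear": [3.5, 1.3, 0], "turn": [0, 0, -0.25], "grip": 0}
    - {"linear": [3.5, 1.3, 0], "turn": [0, 0, -0.25], "grip": 0}

```text
time: 6.4
tool_pos: [0.5355, 0.1352, 0.0595]
tool_rot: [-3.141, -0.0, 1.763]
contact_force: [-4.6, 0.5, -1.3]
opening: 0.0004
```

Call:
apply_moves:
  increments:
    - {"linear": [1.2, 0.5, 0], "turn": [0, 0, -0.08], "grip": 0}
    - {"linear": [2.4, 0.9, 0], "turn": [0, 0, -0.17], "grip": 0}
    - {"linear": [3.5, 1.2, 0], "turn": [0, 0, -0.25], "grip": 0}
    - {"linear": [3.5, 1.2, 0], "turn": [0, 0, -0.25], "grip": 0}

```text
time: 6.8
tool_pos: [0.5389, 0.1365, 0.0595]
tool_rot: [-3.141, -0.0, 1.737]
contact_force: [-5.0, 0.6, -2.4]
opening: -0.0002
```

Run:
```python
from arc import *
rows([100,99,98,97,96,94,92,90],.06)
```

```text
t 6.8 pos [0.5389 0.1365 0.0595] yaw 99.52 F [-5.    0.65 -2.38]
100 [-0.9 -0.9] 0.5 turn 0.08
99 [ 1.5 -0. ] 0.5 turn -0.09
98 [3.8 0.7] 0.5 turn -0.25
97 [6.2 1.5] 0.5 turn -0.42
96 [8.6 2.2] 0.5 turn -0.59
94 [13.4  3.5] 0.5 turn -0.92
92 [18.2  4.6] 0.5 turn -1.25
90 [23.1  5.5] 0.5 turn -1.59
```

Call:
apply_moves:
  increments:
    - {"linear": [1.2, 0.4, 0], "turn": [0, 0, -0.08], "grip": 0}
    - {"linear": [2.4, 0.8, 0], "turn": [0, 0, -0.17], "grip": 0}
    - {"linear": [3.6, 1.2, 0], "turn": [0, 0, -0.25], "grip": 0}
    - {"linear": [3.6, 1.2, 0], "turn": [0, 0, -0.25], "grip": 0}

```text
time: 7.2
tool_pos: [0.5425, 0.1377, 0.0596]
tool_rot: [-3.141, -0.001, 1.711]
contact_force: [-5.0, 2.2, -1.7]
opening: 0.0007
```

Call:
apply_moves:
  increments:
    - {"linear": [1.2, 0.4, 0], "turn": [0, 0, -0.08], "grip": 0}
    - {"linear": [2.4, 0.7, 0], "turn": [0, 0, -0.17], "grip": 0}
    - {"linear": [3.6, 1.1, 0], "turn": [0, 0, -0.25], "grip": 0}
    - {"linear": [3.6, 1.1, 0], "turn": [0, 0, -0.25], "grip": 0}

```text
time: 7.6
tool_pos: [0.5461, 0.1389, 0.0595]
tool_rot: [-3.141, -0.001, 1.685]
contact_force: [-5.4, 0.9, -1.9]
opening: 0.0003
```

Call:
apply_moves:
  increments:
    - {"linear": [1.2, 0.3, 0], "turn": [0, 0, -0.08], "grip": 0}
    - {"linear": [2.4, 0.6, 0], "turn": [0, 0, -0.17], "grip": 0}
    - {"linear": [3.6, 0.9, 0], "turn": [0, 0, -0.25], "grip": 0}
    - {"linear": [3.6, 0.9, 0], "turn": [0, 0, -0.25], "grip": 0}

```text
time: 8.0
tool_pos: [0.5496, 0.1399, 0.0595]
tool_rot: [-3.141, -0.001, 1.658]
contact_force: [-5.3, 2.4, -1.5]
opening: 0.0005
```

Call:
apply_moves:
  increments:
    - {"linear": [1.2, 0.3, 0], "turn": [0, 0, -0.08], "grip": 0}
    - {"linear": [2.4, 0.6, 0], "turn": [0, 0, -0.17], "grip": 0}
    - {"linear": [3.7, 0.9, 0], "turn": [0, 0, -0.25], "grip": 0}
    - {"linear": [3.7, 0.9, 0], "turn": [0, 0, -0.25], "grip": 0}

```text
time: 8.4
tool_pos: [0.5534, 0.1409, 0.0595]
tool_rot: [-3.141, -0.001, 1.632]
contact_force: [-4.2, 2.2, -2.0]
opening: 0.0005
```

Run:
```python
from arc import *
rows([94,93,92,91,90,88,86,84,82,80,78,76],.06)
```

```text
t 8.4 pos [0.5534 0.1409 0.0595] yaw 93.52 F [-4.16  2.16 -1.96]
94 [-1.1 -1. ] 0.5 turn 0.08
93 [ 1.4 -0.4] 0.5 turn -0.09
92 [3.8 0.2] 0.5 turn -0.25
91 [6.2 0.6] 0.5 turn -0.42
90 [8.6 1.1] 0.5 turn -0.59
88 [13.6  1.9] 0.5 turn -0.92
86 [18.5  2.5] 0.5 turn -1.25
84 [23.4  2.9] 0.5 turn -1.59
82 [28.4  3.1] 0.5 turn -1.92
80 [33.3  3.2] 0.5 turn -2.25
78 [38.3  3.1] 0.5 turn -2.59
76 [43.2  2.9] 0.5 turn -2.92
```

Call:
apply_moves:
  increments:
    - {"linear": [1.2, 0.3, 0], "turn": [0, 0, -0.08], "grip": 0}
    - {"linear": [2.4, 0.6, 0], "turn": [0, 0, -0.17], "grip": 0}
    - {"linear": [3.7, 0.9, 0], "turn": [0, 0, -0.25], "grip": 0}
    - {"linear": [3.7, 0.9, 0], "turn": [0, 0, -0.25], "grip": 0}

```text
time: 8.8
tool_pos: [0.5571, 0.1418, 0.0595]
tool_rot: [-3.141, -0.001, 1.606]
contact_force: [-6.1, 3.0, -2.0]
opening: 0.0004
```

Call:
apply_moves:
  increments:
    - {"linear": [1.2, 0.3, 0], "turn": [0, 0, -0.08], "grip": 0}
    - {"linear": [2.4, 0.5, 0], "turn": [0, 0, -0.17], "grip": 0}
    - {"linear": [3.7, 0.8, 0], "turn": [0, 0, -0.25], "grip": 0}
    - {"linear": [3.7, 0.8, 0], "turn": [0, 0, -0.25], "grip": 0}

```text
time: 9.2
tool_pos: [0.5608, 0.1425, 0.0596]
tool_rot: [-3.141, -0.001, 1.58]
contact_force: [-6.2, 1.8, -1.5]
opening: 0.0007
```

Call:
apply_moves:
  increments:
    - {"linear": [1.2, 0.2, 0], "turn": [0, 0, -0.08], "grip": 0}
    - {"linear": [2.4, 0.4, 0], "turn": [0, 0, -0.17], "grip": 0}
    - {"linear": [3.7, 0.7, 0], "turn": [0, 0, -0.25], "grip": 0}
    - {"linear": [3.7, 0.7, 0], "turn": [0, 0, -0.25], "grip": 0}

```text
time: 9.6
tool_pos: [0.5644, 0.1432, 0.0595]
tool_rot: [-3.141, -0.001, 1.554]
contact_force: [-5.5, 1.7, -1.5]
opening: 0.0002
```

Call:
apply_moves:
  increments:
    - {"linear": [1.2, 0.2, 0], "turn": [0, 0, -0.08], "grip": 0}
    - {"linear": [2.4, 0.4, 0], "turn": [0, 0, -0.17], "grip": 0}
    - {"linear": [3.7, 0.6, 0], "turn": [0, 0, -0.25], "grip": 0}
    - {"linear": [3.7, 0.6, 0], "turn": [0, 0, -0.25], "grip": 0}

```text
time: 10.0
tool_pos: [0.5674, 0.1437, 0.0595]
tool_rot: [-3.139, -0.0, 1.528]
contact_force: [-8.6, 0.8, 0.0]
opening: 0.0003
```

The force is rising and the tool is lagging its command, so the buffer has probably been reached. I'm going to finer steps.

Call:
apply_moves:
  increments:
    - {"linear": [0, 0, 0], "turn": [0, 0, 0], "grip": 0}
    - {"linear": [0, 0, 0], "turn": [0, 0, 0], "grip": 0}

```text
time: 10.2
tool_pos: [0.5673, 0.1437, 0.0595]
tool_rot: [-3.139, -0.0, 1.528]
contact_force: [-7.3, 0.9, -0.6]
opening: 0.0008
```

Run:
```python
from arc import *
rows([88,87,86,85],.06)
im=read_camera('top');np.save('pics/t5.npy',im);crop('top',im,198,112,125,130,4.5,'t5')
```

```text
t 10.2 pos [0.5673 0.1437 0.0595] yaw 87.54 F [-7.32  0.89 -0.61]
88 [-0.4 -1. ] 0.5 turn 0.08
87 [ 2.1 -0.7] 0.5 turn -0.09
86 [ 4.5 -0.4] 0.5 turn -0.26
85 [ 7.  -0.1] 0.5 turn -0.42
```

View pics/t5.png

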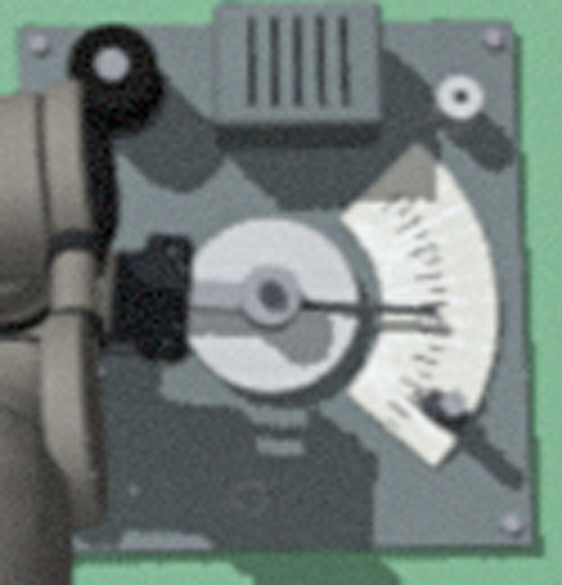

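The pointer is now near (435,308), about 45° round. I'll step 1 mm.

Call:
apply_moves:
  increments:
    - {"linear": [0.5, 0, 0], "turn": [0, 0, 0], "grip": 0}
    - {"linear": [1, 0.1, 0], "turn": [0, 0, 0], "grip": 0}
    - {"linear": [1, 0.1, 0], "turn": [0, 0, 0], "grip": 0}

```text
time: 10.55
tool_pos: [0.568, 0.1438, 0.0595]
tool_rot: [-3.138, -0.0, 1.528]
contact_force: [-8.8, 2.0, 0.9]
opening: 0.0003
```

Call:
apply_moves:
  increments:
    - {"linear": [0.5, 0, 0], "turn": [0, 0, 0], "grip": 0}
    - {"linear": [1, 0.1, 0], "turn": [0, 0, 0], "grip": 0}
    - {"linear": [1, 0.1, 0], "turn": [0, 0, 0], "grip": 0}

```text
time: 10.85
tool_pos: [0.5687, 0.1439, 0.0595]
tool_rot: [-3.137, -0.0, 1.528]
contact_force: [-9.6, 1.1, 1.2]
opening: 0.0002
```

Call:
apply_moves:
  increments:
    - {"linear": [0.5, 0, 0], "turn": [0, 0, 0], "grip": 0}
    - {"linear": [1, 0.1, 0], "turn": [0, 0, 0], "grip": 0}
    - {"linear": [1, 0.1, 0], "turn": [0, 0, 0], "grip": 0}

```text
time: 11.15
tool_pos: [0.5694, 0.1439, 0.0595]
tool_rot: [-3.137, 0.0, 1.528]
contact_force: [-12.0, -0.3, 2.6]
opening: 0.0006
```

Call:
apply_moves:
  increments:
    - {"linear": [0.2, 0, 0], "turn": [0, 0, 0], "grip": 0}
    - {"linear": [0.2, 0, 0], "turn": [0, 0, 0], "grip": 0}

```text
time: 11.35
tool_pos: [0.5695, 0.1439, 0.0595]
tool_rot: [-3.137, 0.0, 1.528]
contact_force: [-11.2, 1.2, 3.1]
opening: 0.0001
```

Call:
apply_moves:
  increments:
    - {"linear": [0, 0, 0], "turn": [0, 0, 0], "grip": 0}

```text
time: 11.45
tool_pos: [0.5695, 0.1439, 0.0595]
tool_rot: [-3.137, 0.0, 1.528]
contact_force: [-11.4, 1.1, 2.6]
opening: 0.0007
```

Run:
```python
from arc import *
for i in range(4):
    im=read_camera('top'); np.save(f'pics/tf{i}.npy',im)
    s=observe(); print(np.round(s['contact_force'],2),s['tool_pos'],s['tool_rot'][2])
crop('top',im,198,112,125,130,4.5,'t6')
```

```text
[-11.63   0.66   2.87] [0.56949144 0.14389016 0.05944377] 1.5278850329617069
[-10.25  -0.11   3.08] [0.56949276 0.14393012 0.05946738] 1.5279529380754335
[-12.14   0.03   2.13] [0.56951523 0.14390712 0.05945645] 1.5279164823623925
[-11.7    0.35   2.76] [0.56950046 0.1438951  0.05946453] 1.5279284157776694
```

Call:
apply_moves:
  increments:
    - {"linear": [0.4, 0, 0], "turn": [0, 0, 0], "grip": 0}
    - {"linear": [0.4, 0, 0], "turn": [0, 0, 0], "grip": 0}
    - {"linear": [0.4, 0, 0], "turn": [0, 0, 0], "grip": 0}

```text
time: 11.95
tool_pos: [0.5698, 0.1439, 0.0595]
tool_rot: [-3.136, 0.0, 1.528]
contact_force: [-11.2, 0.2, 3.0]
opening: 0.0005
```

Run:
```python
from arc import *
for i in range(3):
    im=read_camera('top'); np.save(f'pics/tf{i}.npy',im)
    s=observe(); print(np.round(s['contact_force'],2),s['tool_pos'],s['tool_rot'][2])
crop('top',im,198,112,125,130,4.5,'t6')
```

```text
[-11.88   0.04   2.85] [0.56977399 0.1439125  0.05944853] 1.527938248101218
[-11.74   0.95   3.45] [0.56978911 0.14392533 0.05947559] 1.527975049911047
[-11.73   0.33   2.1 ] [0.56978267 0.1439019  0.05946212] 1.5278936646330756
```

View pics/t6.png

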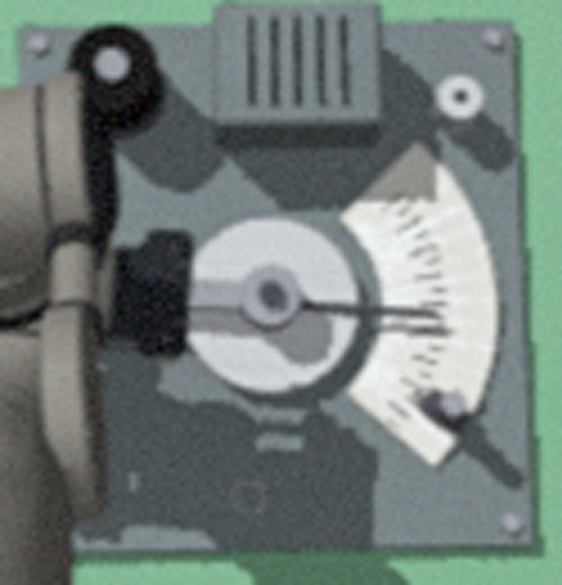

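It's bearing at about 11.8 N, and the pointer is at roughly (432,313). Now I'll let the arm back in a controlled way.

Run:
```python
from arc import *
rows([88,89,90,91.5,93,95,97,99,101,103,105,107,109],.06)
```

```text
t 12.1 pos [0.5698 0.1439 0.0595] yaw 87.54 F [-11.73   0.33   2.1 ]
88 [-2.9 -1.1] 0.5 turn 0.08
89 [-5.3 -1.5] 0.5 turn 0.24
90 [-7.8 -1.9] 0.5 turn 0.41
91.5 [-11.4  -2.6] 0.5 turn 0.66
93 [-15.1  -3.4] 0.5 turn 0.91
95 [-19.9  -4.6] 0.5 turn 1.24
97 [-24.7  -5.9] 0.5 turn 1.58
99 [-29.4  -7.5] 0.5 turn 1.91
101 [-34.   -9.1] 0.5 turn 2.24
103 [-38.6 -11. ] 0.5 turn 2.58
105 [-43.2 -13. ] 0.5 turn 2.91
107 [-47.6 -15.2] 0.5 turn 3.24
109 [-52.  -17.5] 0.5 turn 3.58
```

Call:
apply_moves:
  increments:
    - {"linear": [-1.5, -0.2, 0], "turn": [0, 0, 0], "grip": 0}
    - {"linear": [-3.5, -0.5, 0], "turn": [0, 0, 0.1], "grip": 0}
    - {"linear": [-6, -1, 0], "turn": [0, 0, 0.28], "grip": 0}
    - {"linear": [-9.5, -1.8, 0], "turn": [0, 0, 0.53], "grip": 0}
    - {"linear": [-13.2, -2.6, 0], "turn": [0, 0, 0.78], "grip": 0}
    - {"linear": [-17, -3.5, 0], "turn": [0, 0, 1.04], "grip": 0}
    - {"linear": [-21, -4.5, 0], "turn": [0, 0, 1.32], "grip": 0}
    - {"linear": [-25, -5.7, 0], "turn": [0, 0, 1.6], "grip": 0}
    - {"linear": [-29, -7, 0], "turn": [0, 0, 1.88], "grip": 0}
    - {"linear": [-33, -8.4, 0], "turn": [0, 0, 2.16], "grip": 0}

```text
time: 13.1
tool_pos: [0.5385, 0.1359, 0.0596]
tool_rot: [-3.141, -0.001, 1.755]
contact_force: [-5.0, 2.8, -2.4]
opening: 0.0003
```

Run:
```python
from arc import *
rows([101,103,105,107,109,111,113,115,117,119,121],.06)
```

```text
t 13.1 pos [0.5385 0.1359 0.0596] yaw 100.57 F [-5.01  2.78 -2.4 ]
101 [-2.7 -1.2] 0.4 turn 0.07
103 [-7.3 -3. ] 0.4 turn 0.41
105 [-11.9  -5.1] 0.4 turn 0.74
107 [-16.3  -7.2] 0.4 turn 1.07
109 [-20.7  -9.6] 0.4 turn 1.41
111 [-25. -12.] 0.4 turn 1.74
113 [-29.2 -14.7] 0.4 turn 2.07
115 [-33.3 -17.4] 0.4 turn 2.41
117 [-37.3 -20.3] 0.4 turn 2.74
119 [-41.3 -23.4] 0.4 turn 3.07
121 [-45.1 -26.6] 0.4 turn 3.41
```

Call:
apply_moves:
  increments:
    - {"linear": [-3.7, -1.2, 0], "turn": [0, 0, 0.26], "grip": 0}
    - {"linear": [-7.4, -2.8, 0], "turn": [0, 0, 0.52], "grip": 0}
    - {"linear": [-11.2, -4.6, 0], "turn": [0, 0, 0.8], "grip": 0}
    - {"linear": [-15, -6.5, 0], "turn": [0, 0, 1.07], "grip": 0}
    - {"linear": [-18.7, -8.5, 0], "turn": [0, 0, 1.35], "grip": 0}
    - {"linear": [-22.4, -10.5, 0], "turn": [0, 0, 1.63], "grip": 0}
    - {"linear": [-26, -12.6, 0], "turn": [0, 0, 1.9], "grip": 0}
    - {"linear": [-29.6, -14.9, 0], "turn": [0, 0, 2.2], "grip": 0}
    - {"linear": [-33, -17.3, 0], "turn": [0, 0, 2.46], "grip": 0}
    - {"linear": [-36.4, -19.8, 0], "turn": [0, 0, 2.73], "grip": 0}

```text
time: 14.1
tool_pos: [0.5022, 0.1157, 0.0597]
tool_rot: [-3.141, -0.001, 2.041]
contact_force: [-6.1, 2.0, -1.6]
opening: 0.0007
```

Run:
```python
from arc import *
rows([117,119,121,123,125,126,127,128,129,130,131,132,133,134],.06)
```

```text
t 14.1 pos [0.5022 0.1157 0.0597] yaw 116.95 F [-6.14  1.96 -1.6 ]
117 [-1.1 -0.1] 0.3 turn 0.01
119 [-5.  -3.2] 0.3 turn 0.34
121 [-8.8 -6.4] 0.3 turn 0.68
123 [-12.5  -9.7] 0.3 turn 1.01
125 [-16.1 -13.1] 0.3 turn 1.34
126 [-17.8 -14.9] 0.3 turn 1.51
127 [-19.5 -16.7] 0.3 turn 1.68
128 [-21.2 -18.5] 0.3 turn 1.84
129 [-22.9 -20.4] 0.3 turn 2.01
130 [-24.5 -22.2] 0.3 turn 2.18
131 [-26.  -24.2] 0.3 turn 2.34
132 [-27.6 -26.1] 0.3 turn 2.51
133 [-29.1 -28.1] 0.3 turn 2.68
134 [-30.6 -30.1] 0.3 turn 2.84
```

Call:
apply_moves:
  increments:
    - {"linear": [-3, -1.2, 0], "turn": [0, 0, 0.2], "grip": 0}
    - {"linear": [-5.7, -3, 0], "turn": [0, 0, 0.45], "grip": 0}
    - {"linear": [-8.2, -5.2, 0], "turn": [0, 0, 0.68], "grip": 0}
    - {"linear": [-10.7, -7.4, 0], "turn": [0, 0, 0.9], "grip": 0}
    - {"linear": [-13, -9.6, 0], "turn": [0, 0, 1.12], "grip": 0}
    - {"linear": [-15.3, -11.8, 0], "turn": [0, 0, 1.34], "grip": 0}
    - {"linear": [-17, -13.5, 0], "turn": [0, 0, 1.51], "grip": 0}
    - {"linear": [-18.5, -15, 0], "turn": [0, 0, 1.66], "grip": 0}
    - {"linear": [-19.6, -16.2, 0], "turn": [0, 0, 1.77], "grip": 0}
    - {"linear": [-19.6, -16.2, 0], "turn": [0, 0, 1.77], "grip": 0}

```text
time: 15.1
tool_pos: [0.4834, 0.0991, 0.06]
tool_rot: [3.141, 0.0, 2.225]
contact_force: [-1.3, -2.9, -1.3]
opening: 0.0004
```

Run:
```python
from arc import *
rows([126,127,128,129,130,131,132,133,134],.06)
```

```text
t 15.1 pos [0.4834 0.0991 0.06  ] yaw 127.5 F [-1.26 -2.87 -1.3 ]
126 [1.  1.8] -0.0 turn -0.25
127 [-0.7 -0. ] -0.0 turn -0.08
128 [-2.4 -1.8] -0.0 turn 0.08
129 [-4.  -3.7] -0.0 turn 0.25
130 [-5.7 -5.6] -0.0 turn 0.42
131 [-7.2 -7.5] -0.0 turn 0.58
132 [-8.8 -9.4] -0.0 turn 0.75
133 [-10.3 -11.4] -0.0 turn 0.92
134 [-11.8 -13.4] -0.0 turn 1.08
```

Slow finish to rest, then past it.

Call:
apply_moves:
  increments:
    - {"linear": [-1, -1, 0], "turn": [0, 0, 0.08], "grip": 0}
    - {"linear": [-2, -2, 0], "turn": [0, 0, 0.16], "grip": 0}
    - {"linear": [-3, -3, 0], "turn": [0, 0, 0.24], "grip": 0}
    - {"linear": [-4, -4, 0], "turn": [0, 0, 0.32], "grip": 0}
    - {"linear": [-5, -5, 0], "turn": [0, 0, 0.4], "grip": 0}
    - {"linear": [-6, -6, 0], "turn": [0, 0, 0.48], "grip": 0}
    - {"linear": [-7, -7, 0], "turn": [0, 0, 0.56], "grip": 0}
    - {"linear": [-8, -8, 0], "turn": [0, 0, 0.64], "grip": 0}
    - {"linear": [-9, -9, 0], "turn": [0, 0, 0.7], "grip": 0}
    - {"linear": [-10, -10, 0], "turn": [0, 0, 0.7], "grip": 0}

```text
time: 16.1
tool_pos: [0.4732, 0.0896, 0.0599]
tool_rot: [3.141, -0.0, 2.298]
contact_force: [0.2, -0.1, 0.4]
opening: 0.0004
```

Call:
apply_moves:
  increments:
    - {"linear": [-1, -1, 0], "turn": [0, 0, 0], "grip": 0}
    - {"linear": [-2, -2, 0], "turn": [0, 0, 0], "grip": 0}
    - {"linear": [-3, -3, 0], "turn": [0, 0, 0], "grip": 0}
    - {"linear": [-6, -6, 0], "turn": [0, 0, 0], "grip": 0}
    - {"linear": [-10, -10, 0], "turn": [0, 0, 0], "grip": 0}
    - {"linear": [-10, -10, 0], "turn": [0, 0, 0], "grip": 0}

```text
time: 16.7
tool_pos: [0.4624, 0.0788, 0.0598]
tool_rot: [-3.141, -0.001, 2.298]
contact_force: [-0.1, -0.4, -0.4]
opening: 0.0003
```

Run:
```python
from arc import *
im=read_camera('side');crop('side',im,140,120,160,120,5,'s7')
im=read_camera('top');np.save('pics/t7.npy',im);crop('top',im,198,112,125,130,4.5,'t7')
s=observe();print(s['time'],s['tool_pos'],s['tool_rot'],s['contact_force'])
```

```text
16.8 [0.463124   0.07910095 0.05992145] [ 3.14141997e+00 -3.44003502e-05  2.29777022e+00] [ 0.52568482 -0.46395295 -0.76550249]
```

View pics/s7.png

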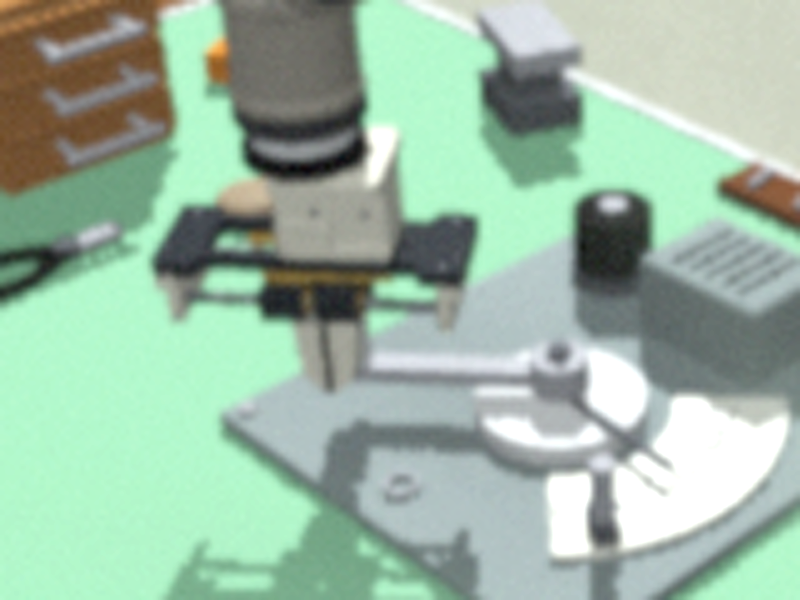

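View pics/t7.png

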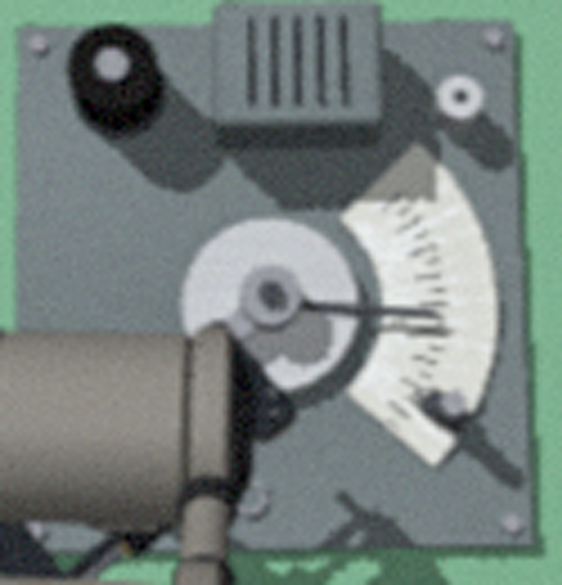

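The roller is back at rest, the pointer stayed at (435,313), and nothing else has moved. I'm lifting and turning toward the knob.

Call:
apply_moves:
  increments:
    - {"linear": [0, 0, 40], "turn": [0, 0, 0], "grip": 0}
    - {"linear": [0, 0, 80], "turn": [0, 0, -1.3], "grip": 0}
    - {"linear": [0, -15, 110], "turn": [0, 0, -2.6], "grip": 0}
    - {"linear": [0, -30, 110], "turn": [0, 0, -4], "grip": 0}
    - {"linear": [0, -45, 110], "turn": [0, 0, -5.4], "grip": 0}
    - {"linear": [5, -60, 110], "turn": [0, 0, -6.8], "grip": 0}
    - {"linear": [10, -75, 110], "turn": [0, 0, -8.2], "grip": 0}
    - {"linear": [15, -90, 110], "turn": [0, 0, -9.6], "grip": 0}
    - {"linear": [20, -105, 110], "turn": [0, 0, -11], "grip": 0}
    - {"linear": [25, -120, 110], "turn": [0, 0, -12.3], "grip": 0}

```text
time: 17.8
tool_pos: [0.4884, -0.0413, 0.1699]
tool_rot: [3.141, -0.0, 1.004]
contact_force: [1.1, 0.3, 0.0]
opening: 0.0004
```

Run:
```python
from arc import *
s=observe();print(s['time'],s['tool_pos'],np.rad2deg(s['tool_rot']),s['qpos'])
im=np.load('pics/t7.npy')
# needle line: sub-pixel dark centre per column
g=im.astype(float).mean(2)
pts=[]
for u in range(268,297):
    v0=112+ (303+ (u-198-102/4.5)*0 )/4.5
    rows_=np.arange(176,187);col=g[rows_,u]
    print(u,np.round(col).astype(int))
```

```text
17.8 [ 0.48838111 -0.04133569  0.16986457] [ 1.79993553e+02 -1.06365314e-02  5.75384116e+01] [-2.41044994e-01  3.35055006e-01  1.70458299e+00  1.56845750e-04
  1.10178868e+00 -1.24535059e+00]
268 [133 135 128  74  41  69  85  84  86  88  87]
269 [135 137 131  76  48  67  81  84  84  84  86]
270 [134 133 127  79  51  69  92  84  83  84  82]
271 [132 136 130  88  52  76 108  99  96  96  97]
272 [132 134 128  87  48  72 111 123 125 124 124]
273 [131 134 128  88  53  71 113 133 137 136 137]
274 [135 135 129  92  52  63 107 132 138 138 139]
275 [134 138 132  96  59  56  99 132 135 135 129]
276 [129 133 129  96  64  54  90 125 121 105  89]
277 [88 93 91 78 57 42 67 87 79 65 56]
278 [58 57 59 59 57 44 51 55 51 50 47]
279 [71 55 52 57 50 43 49 45 47 47 51]
280 [80 79 74 66 54 48 53 59 57 48 48]
281 [84 86 81 72 56 49 67 73 69 58 67]
282 [107 108  97  91  63  56  78  97  83  80 117]
283 [140 144 141 130  80  60 111 132 101  99 138]
284 [149 155 152 146  85  67 123 137 104 104 144]
285 [152 152 153 147  89  67 114 120  94 108 146]
286 [153 148 155 147  93  65 107 118  99 106 148]
287 [154 150 154 147  96  63  94 114  95 104 143]
288 [154 148 153 150 100  58  99 129 101  94 122]
289 [149 148 152 147 102  59  97 141 109  85 105]
290 [148 149 150 143 106  60  95 144 107  77 102]
291 [147 148 145 122 100  65  94 144 104  67 102]
292 [144 146 145 112  97  63  92 141 106  59 102]
293 [132 143 143 111 107  69  83 139 106  62  99]
294 [117 140 141 102 114  86  86 134 106  65  95]
295 [102 138 137 102 126 114  93 119  95  72  91]
296 [113 140 140 108 131 135 118 123 107  83  89]
```

```bash
cat > ndl.py <<'E'
from h import *
def needle(im,us=tuple(range(272,277))+tuple(range(284,292)),vp=lambda u:180.37+(u-274)*.043):
    g=im.astype(float).mean(2);P=[]
    for u in us:
        v0=vp(u);r=np.arange(int(np.floor(v0))-1,int(np.floor(v0))+3)
        bg=max(g[r[0]-1,u],g[r[-1]+1,u]); w=np.clip(.8*bg-g[r,u],0,None)
        P.append((u,(w*r).sum()/w.sum()))
    return np.array(P)
if __name__=='__main__':
    for f in('t7','tf0','tf1','tf2'):
        P=needle(np.load(f'pics/{f}.npy'));W=np.array([back('top',p,.031)[:2] for p in P])
        c=W.mean(0);d=np.linalg.svd(W-c)[2][0];d*=np.sign(-d[1])
        t=(-.0 -c[1]) 
        piv=np.array([.5865,.002]);n=np.array([-d[1],d[0]])
        print(f,np.rad2deg(np.arctan2(d[1],d[0])),'pivot off line mm',1000*(piv-c)@n, 'ang from pivot',np.rad2deg(np.arctan2(*(c-piv)[::-1])), c)
        if f=='t7':print(np.round(P.T,2))
E
python3 ndl.py
```

```text
t7 -91.40018505307546 pivot off line mm 0.3737026461699344 ang from pivot -91.70466442187082 [ 0.58440808 -0.06829116]
[[272.   273.   274.   275.   276.   284.   285.   286.   287.   288.
  289.   290.   291.  ]
 [180.15 180.15 180.27 180.48 180.62 180.6  180.74 180.87 181.01 181.01
  181.05 181.13 181.09]]
tf0 -91.36256080526361 pivot off line mm 0.4043584237059809 ang from pivot -91.692020559606 [ 0.58442361 -0.068291  ]
tf1 -91.27227632846811 pivot off line mm 0.5319555525052911 ang from pivot -91.7056953700318 [ 0.58440681 -0.06829131]
tf2 -91.3782809389812 pivot off line mm 0.44262146207883063 ang from pivot -91.73890418682764 [ 0.58436602 -0.06829173]
```

Call:
apply_moves:
  increments:
    - {"linear": [5, -12, 0], "turn": [0, 0, -1.4], "grip": 0.55}
    - {"linear": [10, -24, 0], "turn": [0, 0, -2.8], "grip": 0.55}
    - {"linear": [15, -36, 0], "turn": [0, 0, -4.2], "grip": 0.55}
    - {"linear": [20, -48, 0], "turn": [0, 0, -5.6], "grip": 0.55}
    - {"linear": [25, -60, 0], "turn": [0, 0, -7], "grip": 0.55}
    - {"linear": [28, -70, 0], "turn": [0, 0, -8.4], "grip": 0.55}
    - {"linear": [31, -72, 0], "turn": [0, 0, -9.8], "grip": 0.55}
    - {"linear": [31, -72, 0], "turn": [0, 0, -11.2], "grip": 0.55}
    - {"linear": [31, -72, 0], "turn": [0, 0, -12.6], "grip": 0.55}
    - {"linear": [31, -72, 0], "turn": [0, 0, -14], "grip": 0.55}

```text
time: 18.8
tool_pos: [0.5192, -0.1127, 0.1698]
tool_rot: [-3.142, 0.0, -0.462]
contact_force: [-1.2, 0.4, 0.0]
opening: 0.05
```

Run:
```python
from arc import *
s=observe();print(s['time'],s['tool_pos'],np.rad2deg(s['tool_rot']),s['qpos'],s['opening'])
im=read_camera('side');crop('side',im,140,100,160,120,5,'s8')
im=read_camera('top');np.save('pics/t8.npy',im);crop('top',im,198,112,125,130,4.5,'t8')
```

```text
18.8 [ 0.51920221 -0.11273022  0.1697802 ] [-1.79996389e+02  8.61792525e-04 -2.64716975e+01] [-3.58141018e-01  4.05900146e-01  1.59366113e+00  7.06458697e-05
  1.14203980e+00  1.03847891e-01] 0.05004489273186892
```

View pics/s8.png

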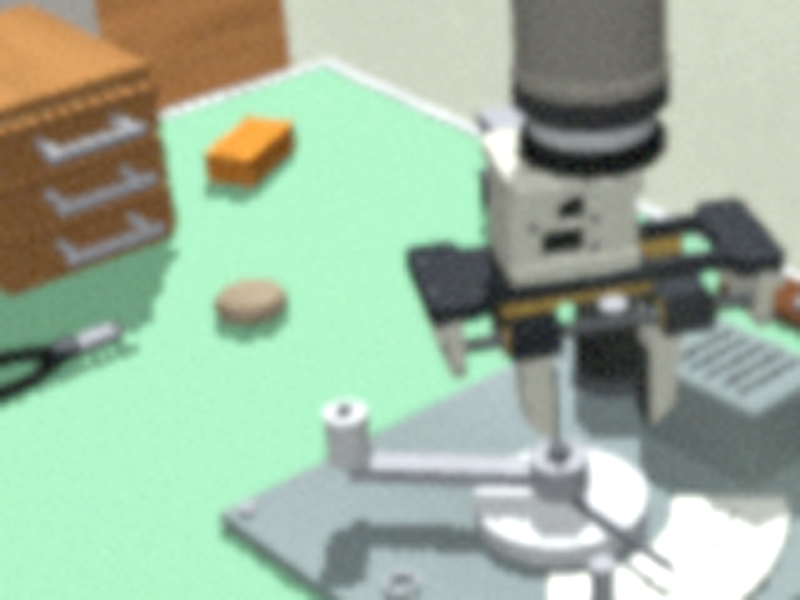

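View pics/t8.png

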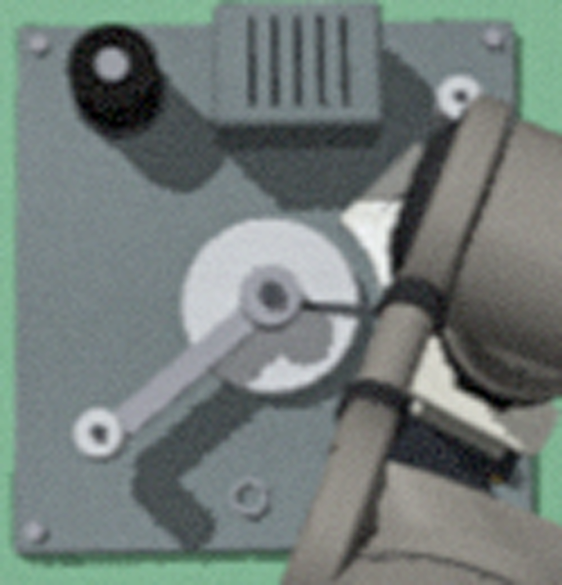

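The tensioner is at rest with the roller at (98,433), as at the start. The gripper is above the knob, opened 50 mm. I'm descending around it.

Call:
apply_moves:
  increments:
    - {"linear": [0, 0, -30], "turn": [0, 0, -0.9], "grip": 0.55}
    - {"linear": [0, 0, -60], "turn": [0, 0, -0.9], "grip": 0.55}
    - {"linear": [0, 0, -85], "turn": [0, 0, -0.9], "grip": 0.55}
    - {"linear": [0, -1, -105], "turn": [0, 0, -0.9], "grip": 0.55}
    - {"linear": [0, -1, -120], "turn": [0, 0, -0.9], "grip": 0.55}
    - {"linear": [0, -1, -127], "turn": [0, 0, -0.9], "grip": 0.55}
    - {"linear": [0, -1, -127], "turn": [0, 0, -0.9], "grip": 0.55}

```text
time: 19.6
tool_pos: [0.5187, -0.1136, 0.0421]
tool_rot: [3.141, 0.002, -0.548]
contact_force: [-0.6, 0.6, -0.4]
opening: 0.0504
```

Run:
```python
from arc import *
s=observe();print(s['time'],s['tool_pos'],np.rad2deg(s['tool_rot']),s['contact_force'],s['opening'])
im=read_camera('side');crop('side',im,180,150,130,100,6,'s9')
```

```text
19.6 [ 0.51871492 -0.11356473  0.0421042 ] [ 1.79981169e+02  9.21123061e-02 -3.13911194e+01] [-0.61051783  0.6217489  -0.38520555] 0.050360442052817554
```

View pics/s9.png

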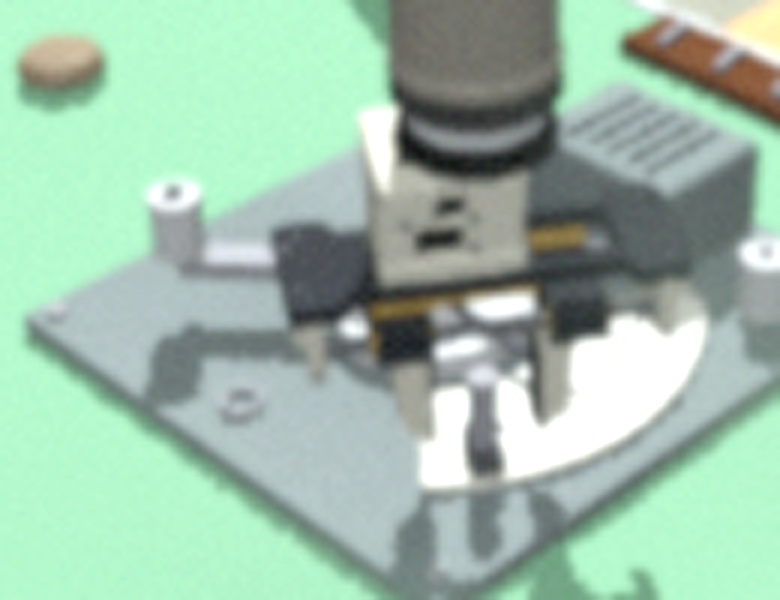

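The knob top at (485,377) is centred between the fingers. Closing.

Call:
apply_moves:
  increments:
    - {"linear": [0, 0, 0], "turn": [0, 0, 0], "grip": 0.1}
    - {"linear": [0, 0, 0], "turn": [0, 0, 0], "grip": 0.1}
    - {"linear": [0, 0, 0], "turn": [0, 0, 0], "grip": 0.1}
    - {"linear": [0, 0, 0], "turn": [0, 0, 0], "grip": 0.1}
    - {"linear": [0, 0, 0], "turn": [0, 0, 0], "grip": 0.1}
  grip_force: 12

```text
time: 20.15
tool_pos: [0.5192, -0.1138, 0.0431]
tool_rot: [-3.142, -0.0, -0.55]
contact_force: [0.2, 0.3, 0.7]
opening: 0.0157
```

Run:
```python
from arc import *
s=observe();p=s['tool_pos'];print(np.hypot(*(p[:2]-PIV)),np.rad2deg(np.arctan2(*(p[:2]-PIV)[::-1])))
r=np.hypot(*(p[:2]-PIV));a0=np.rad2deg(np.arctan2(*(p[:2]-PIV)[::-1]))
yaw=np.rad2deg(s['tool_rot'][2]);print(yaw,s['contact_force'],s['opening'])
for a in np.arange(np.ceil(a0)+0,-90,2):
    q=PIV+.135*np.array([np.cos(np.deg2rad(a)),np.sin(np.deg2rad(a))])
    print(a,((q-p[:2])*1000).round(1),'turn',round((a-a0)/6,2))
```

```text
0.13388393436016421 -120.15818854903584
-31.5118185360129 [0.20425845 0.32659205 0.73509461] 0.015653011819225227
-120.0 [-0.2 -1.2] turn 0.03
-118.0 [ 3.9 -3.4] turn 0.36
-116.0 [ 8.1 -5.6] turn 0.69
-114.0 [12.4 -7.6] turn 1.03
-112.0 [16.7 -9.4] turn 1.36
-110.0 [ 21.1 -11.1] turn 1.69
-108.0 [ 25.5 -12.6] turn 2.03
-106.0 [ 30.1 -14. ] turn 2.36
-104.0 [ 34.6 -15.2] turn 2.69
-102.0 [ 39.2 -16.3] turn 3.03
-100.0 [ 43.8 -17.2] turn 3.36
-98.0 [ 48.5 -17.9] turn 3.69
-96.0 [ 53.2 -18.5] turn 4.03
-94.0 [ 57.8 -18.9] turn 4.36
-92.0 [ 62.6 -19.2] turn 4.69
```

Call:
apply_moves:
  increments:
    - {"linear": [4, -2.4, 0], "turn": [0, 0, 0.33], "grip": 0.1}
    - {"linear": [8.2, -4.6, 0], "turn": [0, 0, 0.66], "grip": 0.1}
    - {"linear": [12.4, -6.6, 0], "turn": [0, 0, 1.0], "grip": 0.1}
    - {"linear": [16.7, -8.4, 0], "turn": [0, 0, 1.33], "grip": 0.1}
    - {"linear": [21, -10.1, 0], "turn": [0, 0, 1.66], "grip": 0.1}
    - {"linear": [25.4, -11.6, 0], "turn": [0, 0, 2.0], "grip": 0.1}
    - {"linear": [29.9, -13, 0], "turn": [0, 0, 2.33], "grip": 0.1}
    - {"linear": [34.4, -14.2, 0], "turn": [0, 0, 2.66], "grip": 0.1}
    - {"linear": [39, -15.3, 0], "turn": [0, 0, 3.0], "grip": 0.1}
    - {"linear": [39, -15.3, 0], "turn": [0, 0, 3.0], "grip": 0.1}

```text
time: 21.15
tool_pos: [0.5588, -0.1293, 0.0431]
tool_rot: [3.141, -0.001, -0.236]
contact_force: [2.0, -0.7, 0.7]
opening: 0.0157
```

Run:
```python
from arc import *
s=observe();p=s['tool_pos'];print(s['time'],p,np.hypot(*(p[:2]-PIV)),np.rad2deg(np.arctan2(*(p[:2]-PIV)[::-1])))
yaw=np.rad2deg(s['tool_rot'][2]);print(yaw,s['contact_force'],s['opening'])
im=read_camera('top');np.save('pics/t10.npy',im);crop('top',im,198,112,125,130,4.5,'t10')
im=read_camera('side');np.save('pics/s10.npy',im);crop('side',im,200,160,110,85,7,'s10')
```

```text
21.15 [ 0.55876573 -0.12927638  0.04307656] 0.1341740618916428 -101.9292492580131
-13.4990379558925 [ 1.9608405  -0.68122544  0.70170418] 0.015709793794264442
```

View pics/t10.png

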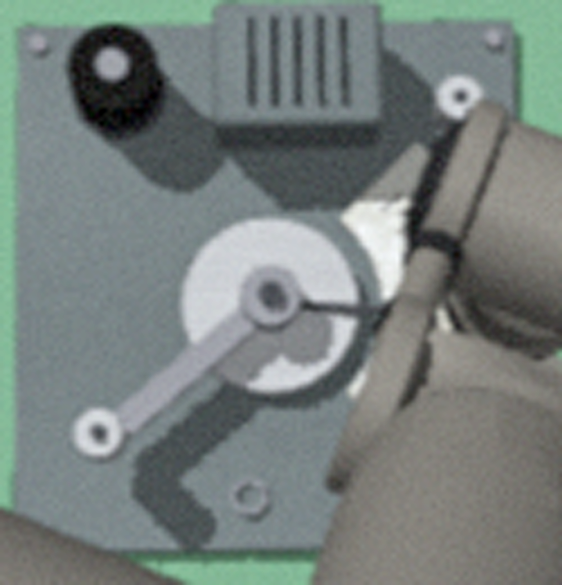

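View pics/s10.png

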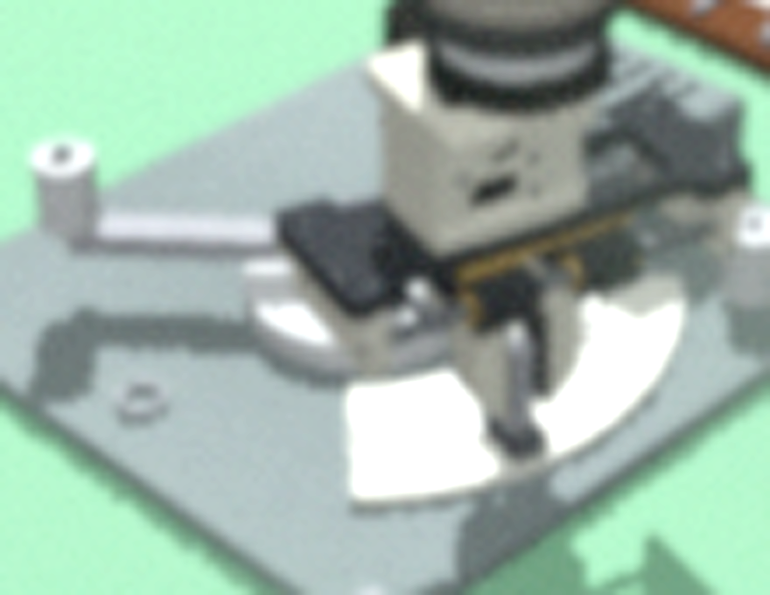

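Call:
apply_moves:
  increments:
    - {"linear": [4, -0.8, 0], "turn": [0, 0, 0.3], "grip": 0.1}
    - {"linear": [8, -1.5, 0], "turn": [0, 0, 0.58], "grip": 0.1}
    - {"linear": [12, -2, 0], "turn": [0, 0, 0.87], "grip": 0.1}
    - {"linear": [16, -2.4, 0], "turn": [0, 0, 1.15], "grip": 0.1}
    - {"linear": [20, -2.7, 0], "turn": [0, 0, 1.44], "grip": 0.1}
    - {"linear": [22, -2.8, 0], "turn": [0, 0, 1.57], "grip": 0.1}
    - {"linear": [22, -2.8, 0], "turn": [0, 0, 1.57], "grip": 0.1}
    - {"linear": [22, -2.8, 0], "turn": [0, 0, 1.57], "grip": 0.1}

```text
time: 22.05
tool_pos: [0.5809, -0.1322, 0.043]
tool_rot: [3.141, -0.002, -0.072]
contact_force: [1.8, -3.1, 3.3]
opening: 0.0155
```

Run:
```python
from arc import *
s=observe();p=s['tool_pos'];print(s['time'],p,np.hypot(*(p[:2]-PIV)),np.rad2deg(np.arctan2(*(p[:2]-PIV)[::-1])))
print(np.rad2deg(s['tool_rot'][2]),s['contact_force'],s['opening'])
im=read_camera('side');np.save('pics/s11.npy',im);crop('side',im,200,160,110,85,7,'s11')
```

```text
22.05 [ 0.58086822 -0.13219544  0.0430476 ] 0.13431355975752368 -92.40312011279406
-4.109984044515666 [ 1.76873915 -3.09712393  3.30462019] 0.01550290853379653
```

View pics/s11.png

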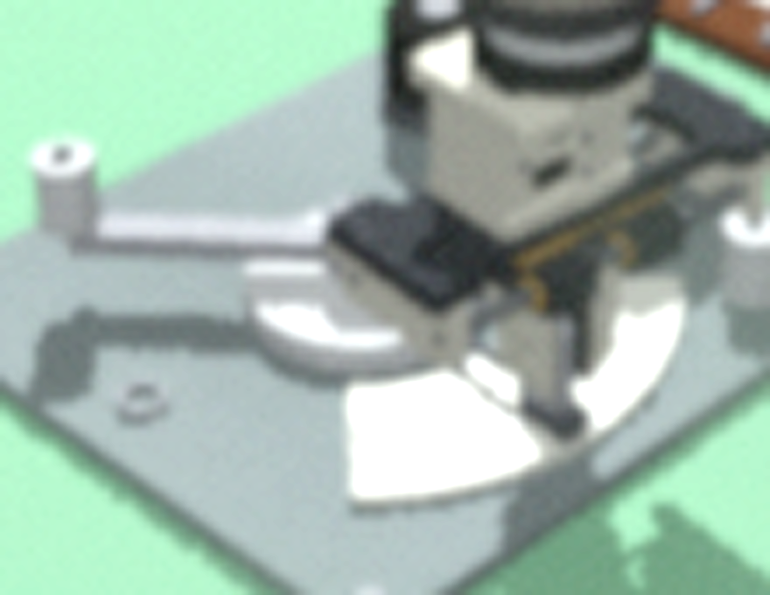

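Call:
apply_moves:
  increments:
    - {"linear": [0, 0, 0], "turn": [0, 0, 0], "grip": 0.4}
    - {"linear": [0, 0, 0], "turn": [0, 0, 0], "grip": 0.4}
    - {"linear": [0, 0, 0], "turn": [0, 0, 0], "grip": 0.4}
    - {"linear": [0, 0, 30], "turn": [0, 0, 0], "grip": 0.4}
    - {"linear": [0, 0, 70], "turn": [0, 0, 0], "grip": 0.4}
    - {"linear": [0, 0, 110], "turn": [0, 0, 0], "grip": 0.4}
    - {"linear": [-20, 20, 140], "turn": [0, 0, 0], "grip": 0.4}
    - {"linear": [-50, 55, 140], "turn": [0, 0, 0], "grip": 0.4}
    - {"linear": [-80, 90, 140], "turn": [0, 0, 0], "grip": 0.4}
    - {"linear": [-110, 125, 140], "turn": [0, 0, 0], "grip": 0.4}

```text
time: 23.1
tool_pos: [0.4685, -0.0055, 0.1827]
tool_rot: [-3.141, 0.0, -0.072]
contact_force: [0.9, 0.3, 1.1]
opening: 0.0368
```

Call:
apply_moves:
  increments:
    - {"linear": [-25, 35, 0], "turn": [0, 0, 0], "grip": 0.4}
    - {"linear": [-45, 70, 0], "turn": [0, 0, 0], "grip": 0.4}
    - {"linear": [-60, 100, 0], "turn": [0, 0, 0], "grip": 0.4}
    - {"linear": [-60, 120, 0], "turn": [0, 0, 0], "grip": 0.4}
    - {"linear": [-60, 120, 0], "turn": [0, 0, 0], "grip": 0.4}

```text
time: 23.6
tool_pos: [0.4093, 0.1152, 0.1829]
tool_rot: [-3.141, 0.0, -0.068]
contact_force: [0.4, 0.0, -0.4]
opening: 0.0365
```

Run:
```python
from arc import *
s=observe();print(s['time'],s['tool_pos'],s['contact_force'])
im=read_camera('side');np.save('pics/s12.npy',im);crop('side',im,200,160,110,85,7,'s12')
im=read_camera('top');np.save('pics/t12.npy',im);crop('top',im,198,112,125,130,4.5,'t12a');crop('top',im,250,150,70,60,10,'t12')
```

```text
23.6 [0.40931268 0.11516145 0.18290555] [ 0.44009549  0.02256407 -0.44964578]
```

View pics/t12.png

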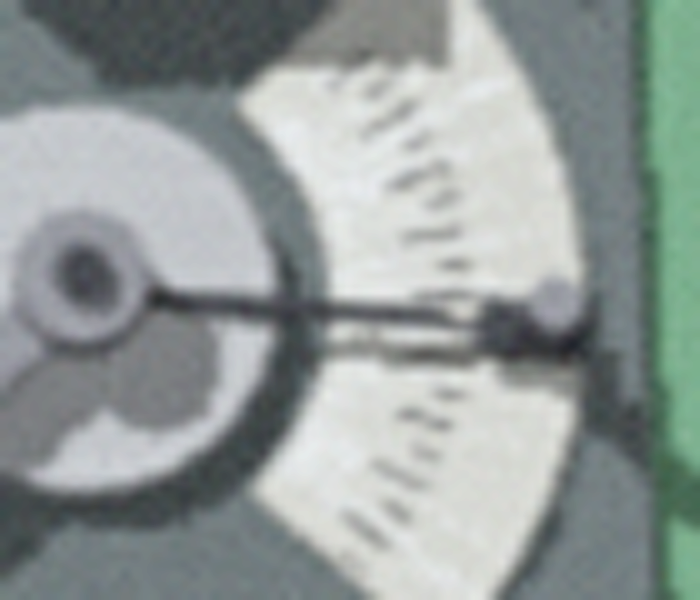

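View pics/s12.png

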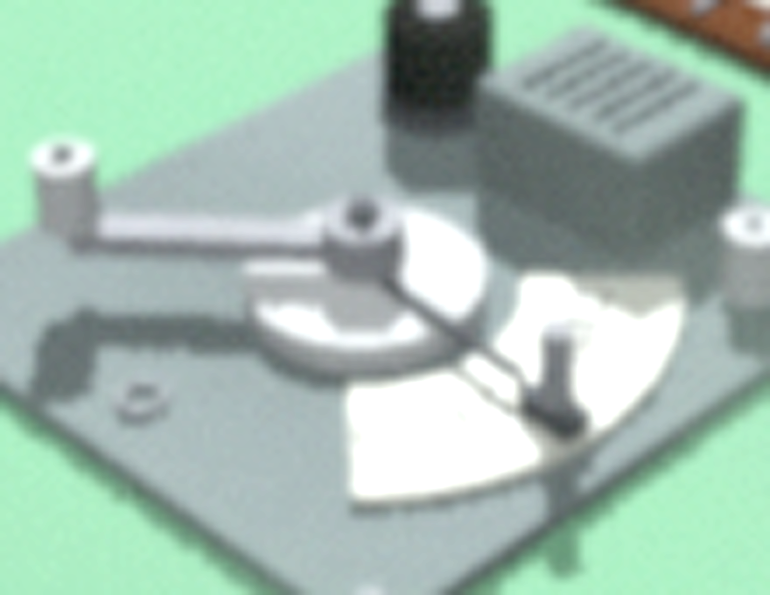

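Run:
```python
from h import *
from ndl import needle
im=np.load('pics/t12.npy')
P=needle(im);W=np.array([back('top',p,.031)[:2] for p in P])
c=W.mean(0);d=np.linalg.svd(W-c)[2][0];d*=np.sign(-d[1]);piv=np.array([.5865,.002])
print('needle dir',np.rad2deg(np.arctan2(d[1],d[0])),'from piv',np.rad2deg(np.arctan2(*(c-piv)[::-1])),c)
g=im.astype(float).mean(2)
print('hdr',np.arange(174,190))
for u in range(296,310): print(u,g[174:190,u].round().astype(int))
k=back('top',(304.85,179.75),.072);print('knob',k,np.hypot(*(k[:2]-piv)),np.rad2deg(np.arctan2(*(k[:2]-piv)[::-1])))
# side view: needle in side, knob in side
def ang(n,a,b,z1,z2):
    A=back(n,a,z1)[:2];B=back(n,b,z2)[:2];return A,B,np.rad2deg(np.arctan2(*(B-A)[::-1]))
U=lambda c:(200+(c[0]+.5)/7-.5,160+(c[1]+.5)/7-.5)
print('side needle',ang('side',U((390,283)),U((520,374)),.031,.031))
k=back('side',U((561,331)),.072);print('side knob',k,np.rad2deg(np.arctan2(*(k[:2]-piv)[::-1])))
for a in(-91.5,-92.5,-93.5):
    r=np.deg2rad(a);u=np.array([np.cos(r),np.sin(r)]);n=np.array([-u[1],u[0]])
    C=[list(piv+q*u+e*n)+[.031] for q,e in((.118,-.009),(.118,.009),(.15,.009),(.15,-.009))]
    print(a,'tab top corners (raw)',proj('top',C).round(2).tolist(),'knob',proj('top',list(piv+.135*u)+[.072]).round(2))
```

```text
needle dir -91.24491636806094 from piv -91.6983500712169 [ 0.58441583 -0.06829123]
hdr [174 175 176 177 178 179 180 181 182 183 184 185 186 187 188 189]
296 [147 137 112 135 141 107 130 127  88 109  93  73  87 140 142 125]
297 [148 143 132 145 146 118 118 105  74  85  73  72 105 141 146 139]
298 [150 144 143 150 149 118  84  69  55  62  55  71 124 145 146 144]
299 [149 143 140 146 149 111  68  52  54  53  47  61 108 123 138 144]
300 [146 143 142 142 145 122  72  49  56  53  49  44  78  98 119 142]
301 [142 141 141 143 146 126  78  58  51  46  43  40  70  88 107 140]
302 [143 141 143 143 143 121  82  63  49  39  39  45  76  86 103 138]
303 [142 142 142 140 132 111 100  88  58  43  36  46  71  89 105 139]
304 [141 142 140 131 111 105 106 104  82  52  38  41  67  87 105 136]
305 [144 144 139 127 108 102 105 108  89  59  38  40  63  88  97 118]
306 [143 144 142 134 110 106 106 104  88  49  30  32  57  89  90 104]
307 [123 126 135 133 117 104 105  93  62  39  26  43  59  79  81  88]
308 [ 90  87 100  97  91  86  74  64  47  35  42  38  53  63  64  60]
309 [76 74 78 76 80 64 58 55 49 52 54 51 49 49 51 51]
knob [ 0.58092028 -0.12941123  0.072     ] 0.1315296354294326 -92.4313170155506
side needle (array([ 0.58786102, -0.01760801]), array([ 0.58300265, -0.10944471]), np.float64(-93.02825265288388))
side knob [ 0.57936823 -0.13783486  0.072     ] -92.9196326007528
-91.5 tab top corners (raw) [[298.41, 184.43], [298.6, 178.42], [309.47, 178.96], [309.3, 184.97]] knob [[306.1  179.07]]
-92.5 tab top corners (raw) [[298.33, 185.12], [298.63, 179.11], [309.49, 179.83], [309.21, 185.84]] knob [[306.07 179.89]]
-93.5 tab top corners (raw) [[298.23, 185.8], [298.64, 179.8], [309.49, 180.71], [309.11, 186.72]] knob [[306.03 180.7 ]]
```

Run:
```python
from h import *
for n,b,ns in(('top','pics/top0.npy',('t7','t12')),):
    B=np.load(b).astype(float).mean(2)
    A=np.mean([np.load(f'pics/{f}.npy').astype(float).mean(2) for f in ns],0)
    D=B-A
    print('rows 176..190')
    for u in range(264,311,1): print(u,D[176:190,u].round().astype(int))
```

```text
rows 176..190
264 [-22 -10  -5   6  12   1  -5  -5  -5  -6  -5  -5  -2  -6]
265 [-42 -14   7  30  27   0  -7  -7  -7  -3  -8  -5  -7  -6]
266 [-46 -18   1  46  38   0  -7  -6  -6  -8  -3  -9  -3  -4]
267 [-35 -18   1  49  57  13 -10  -9  -6  -2  -8  -5  -4  -5]
268 [-14  -9  -1  52  71  24  -4  -8  -5  -7  -4  -4  -4  -5]
269 [ -8  -9  -3  47  77  44   3  -8  -5  -3 -10  -5  -5  -9]
270 [-7 -7 -3 43 73 50  6 -6 -6 -4 -6 -4 -5 -7]
271 [ -6  -9  -5  41  70  48   4  -9  -7  -7  -4 -11  -7  -7]
272 [ -8 -10  -4  38  73  50  15  -6  -9  -9  -7  -8  -8  -7]
273 [ -8  -6  -3  36  74  53  10 -11  -7  -7  -5  -8  -6  -9]
274 [ -9  -8  -4  36  73  64  18  -6 -10  -8  -7  -7  -7  -7]
275 [ -6 -10  -5  31  66  70  29  -4  -7  -9  -8  -6  -6  -4]
276 [-4 -8 -6 26 60 67 32 -2 -9 -7 -6 -6 -6  0]
277 [-4 -8 -4 16 34 45 16  0 -5 -5 -4 -1 -7 -6]
278 [-3 -7 -9 -1  0 10  2 -8 -1 -4 -4 -5 -7 -5]
279 [-2  0 -6 -7 -1 10 -5 -4 -5  0 -9  0 -9 -3]
280 [ -5  -8  -9  -2  14  16  -1 -10  -6  -2   6  -4  -2  -7]
281 [-6 -7 -7  6 20 24  1 -1  1 15 10  7 -6 -7]
282 [ -6  -7  -6  -5  33  35  14   1  19  28   1  -6  
[... 847 characters left out ...]
 -1  4 12 24 22 37 49 24 -5 -6 -9]
298 [ -8  -9  -5   4  22  28  38  34  42  44  11  -9  -6 -10]
299 [-7 -9 -7 11 33 36 37 40 46 37 13  6 -3 -9]
300 [-10  -9  -6   5  27  39  38  41  42  42  25  15   7  -6]
301 [-6 -7 -6  1 24 34 42 41 44 42 32 18 13 -6]
302 [-8 -8 -5  4 22 31 38 48 44 40 25 19 14 -7]
303 [-7 -5 -1 11 13 20 33 45 47 40 28 19 12 -4]
304 [-7 -3  7 12  9 12 21 40 46 41 32 20 13 -3]
305 [-8  3 11 15 10  9 19 32 45 44 32 22 16  9]
306 [-8 -3 12 13 11 11 20 42 51 49 38 20 20 18]
307 [-8 -4  4 11 13 17 32 42 49 44 32 18 14 15]
308 [-11   0   1   4   4  11  21  28  23  25  16   8   8   8]
309 [-6 -7 -6 -1  0  2  6  2  0  4  3  8  6  8]
310 [-5 -4 -3 -4 -7 -4 -7 -4 -5  4  4 12 12 13]
```

Run:
```python
from h import *
A=np.load('pics/s12.npy');crop('side',A,245,195,50,36,16,'s12z')
p=np.array([.5865,.002])
c=cv2.imread('pics/s12z.png')
def L(q): 
    q=proj('side',q)[0]; return tuple(int(round(v)) for v in ((q[0]-245+.5)*16-.5,(q[1]-195+.5)*16-.5))
for a,col in((-91.7,(0,0,255)),(-92.5,(255,0,0))):
    r=np.deg2rad(a);u=np.array([np.cos(r),np.sin(r)]);n=np.array([-u[1],u[0]])
    P=lambda q,e,z=.031:list(p+q*u+e*n)+[z]
    cv2.line(c,L(P(.05,0)),L(P(.15,0)),col,1)
    if a==-92.5: cv2.polylines(c,[np.array([L(P(*k)) for k in((.118,-.009),(.118,.009),(.15,.009),(.15,-.009))])],True,(0,255,0),1)
    cv2.circle(c,L(P(.135,0,.072)),4,col,-1)
cv2.imwrite('pics/s12o.png',c)
```

```text
(no output)
```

View pics/s12o.png

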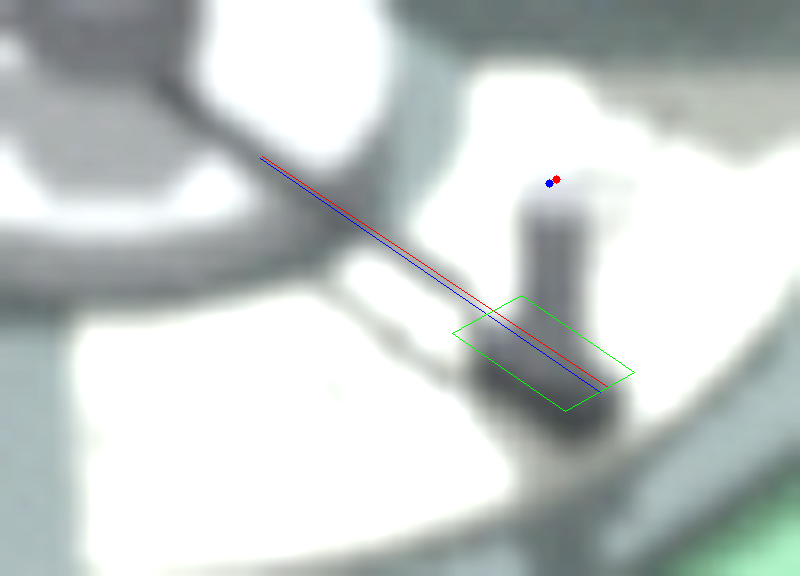

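```bash
cat > sd.py <<'E'
from h import *
import sys
p=np.array([.5865,.002])
def meas(n,bf,fs,ps=(.045,.05,.055,.06,.065,.07,.075,.08,.085,.09,.095,.1),a0=-92.,show=False):
    B=np.load(bf).astype(float).mean(2);A=np.mean([np.load(f).astype(float).mean(2) for f in fs],0)
    D=B-A;D-=np.median(D[150:260,180:330])
    r=np.deg2rad(a0);u=np.array([np.cos(r),np.sin(r)]);m=np.array([-u[1],u[0]])
    e=np.arange(-.009,.0091,.0005);out=[]
    for q in ps:
        pr=proj(n,[list(p+q*u+k*m)+[.031] for k in e]).astype(np.float32)
        v=cv2.remap(D.astype(np.float32),pr[:,0],pr[:,1],cv2.INTER_LINEAR).ravel()
        if show: print(n,q,v[::2].round().astype(int))
        i=np.argmax(v*(abs(e)<.006));w=np.clip(v-.4*v[i],0,None);
        # contiguous
        l=i
        while l>0 and w[l-1]>0:l-=1
        h=i
        while h<len(w)-1 and w[h+1]>0:h+=1
        out.append((w[l:h+1]*e[l:h+1]).sum()/w[l:h+1].sum()*1000)
    return np.array(ps),np.array(out),D
if __name__=='__main__':
    for n,b,fs in(('top','pics/top0.npy',['pics/t7.npy','pics/t12.npy']),('side','pics/side0.npy',['pics/s12.npy'])):
        q,o,D=meas(n,b,fs,show=True);print(n,o.round(2))
        k=np.polyfit(q,o,1);print('slope deg',np.rad2deg(k[0]/1000),'at 0',k[1],'at .134',np.polyval(k,.134))
E
python3 sd.py
```

```text
top 0.045 [-4 -4  4 11 19 34 49 64 69 73 77 64 53 40 26 14  0 -1 -3]
top 0.05 [-1  0  9 20 31 44 56 69 72 70 68 59 48 36 24 14  2 -2 -3]
top 0.055 [ 1  3  6 11 17 23 32 42 44 41 36 31 26 21 15  9  2 -2 -2]
top 0.06 [ 0 -1 -1  0  1  2  6 10 13 10  6  3  1  0 -2 -2 -2 -2  0]
top 0.065 [ 0 -1 -2  0  2  4 10 17 23 23 22 22 17 12  7  4  0 -3 -3]
top 0.07 [20 15  9  8 12 16 23 31 41 44 43 42 34 21  7  0 -1 -2 -3]
top 0.075 [41 29 18 10 14 18 26 43 63 76 72 66 57 38 16  0 -2 -4 -6]
top 0.08 [53 44 35 26 27 30 32 47 63 78 72 64 57 39 21  3 -1 -4 -6]
top 0.085 [49 44 37 30 31 38 44 53 65 75 72 61 51 37 20  5 -2 -4 -6]
top 0.09 [44 35 26 15 13 25 38 51 63 76 79 66 52 38 23  8 -2 -3 -4]
top 0.095 [40 34 24 14  6 19 35 49 59 69 77 64 50 36 24 11 -1 -2 -4]
top 0.1 [37 32 25 16  8 16 30 43 54 63 71 64 50 36 25 14  5  0 -2]
top [ 0.17 -0.35 -0.48 -0.99  0.6   0.54  0.79  0.71  0.18  0.55  0.6   0.78]
slope deg 1.155868227592335 at 0 -1.2050166762316745 at .134 1.4982599667190992
side 0.045 [19 26 37 46 57 68 77 81 82 82 77 69 60 49 40 32 25 18 12]
side 0.05 [24 32 42 54 63 73 79 82 83 82 79 71 63 5
[... 190 characters left out ...]
43 42 40 36 30 25 17 11  8  6  4  2]
side 0.07 [ 7  8  8 12 15 18 19 20 18 16 13 11  9  6  4  3  2  1  1]
side 0.075 [ 4  5  7  9 11 13 14 13 11  9  7  5  3  0 -1 -3 -4 -4 -5]
side 0.08 [  5   6   7   8  10  11  14  14  14  13  12  11   9   6   4   1  -3  -7
 -11]
side 0.085 [ 8  9 11 13 15 21 27 32 37 40 42 42 39 35 28 21 15 10  4]
side 0.09 [11 15 20 26 33 42 51 61 70 73 69 64 59 52 40 31 21 14  9]
side 0.095 [15 20 26 32 41 53 65 74 80 78 74 67 59 48 36 28 19 14 10]
side 0.1 [15 20 26 33 42 54 64 72 78 77 73 68 60 49 39 31 23 16 11]
side [-0.87 -1.01 -1.25 -2.18 -2.58 -2.19 -2.92 -1.5   1.13  0.42 -0.26 -0.2 ]
slope deg 1.7992005021738944 at 0 -3.394977160822952 at .134 0.8128871764840087
```

The top view suggests the tab is about 1° short (clockwise) of the needle, while the side view suggests roughly aligned. I'll average several frames and fit rendered silhouettes in both cameras.

```bash
cat > grab.py <<'E'
from h import *
import sys
t=sys.argv[1]
for n in('top','side'):
    np.save(f'pics/avg_{n}_{t}.npy',np.mean([read_camera(n).astype(float) for _ in range(6)],0))
print(observe()['time'])
E
python3 grab.py a
cat > rfit.py <<'E'
from h import *
import sys
from scipy.optimize import least_squares
p0=np.array([.5865,.002]);S=8
def hull(n,pts,box):
    q=proj(n,pts);x0,y0,w,h=box
    m=np.zeros((h*S,w*S),np.uint8)
    hp=cv2.convexHull((((q-[x0,y0]+.5)*S-.5)*16).round().astype(np.int32))
    cv2.fillConvexPoly(m,hp,255,shift=4);return m
def box3(p,a,r0,r1,w,z0,z1):
    u=np.array([np.cos(a),np.sin(a)]);m=np.array([-u[1],u[0]])
    return [list(p+r*u+e*m)+[z] for r in(r0,r1) for e in(-w/2,w/2) for z in(z0,z1)]
def cyl(p,a,r,R,z0,z1):
    c=p+r*np.array([np.cos(a),np.sin(a)])
    return [list(c+R*np.array([np.cos(t),np.sin(t)]))+[z] for t in np.linspace(0,6.28,40) for z in(z0,z1)]
def down(m,sig): 
    m=cv2.GaussianBlur(m.astype(np.float32)/255,(0,0),sig*S);return cv2.resize(m,None,fx=1/S,fy=1/S,interpolation=cv2.INTER_AREA)
def render(n,p,a,b,box,sig):
    nd=down(hull(n,box3(p,a,.03,.11,.006,.029,.033),box),sig)
    T=hull(n,box3(p,b,.118,.15,.018,.019,.031),box);K=hull(n,cyl(p,b,.135,.008,.031,.072),box);KT=hull(n,cyl(p,b,.135,.008,.072,.072),box)
    T[K>0]=0;K[KT>0]=0
    return nd,down(T,sig),down(K,sig),down(KT,sig)
# shadow silhouettes are given a free amplitude via light direction parameter (lx,ly)
def sh(n,p,a,b,box,sig,L):
    def sp(pts,zs=.018): return [[q[0]+L[0]*(q[2]-zs),q[1]+L[1]*(q[2]-zs),zs] for q in pts]
    M=np.maximum.reduce([hull(n,sp(box3(p,a,.06,.11,.006,.029,.033)),box),hull(n,sp(box3(p,b,.118,.15,.018,.019,.031)),box),hull(n,sp(cyl(p,b,.135,.008,.031,.072)),box)])
    return down(M,sig)
def run(tag,verbose=True):
    for n,box in(('top',(283,170,24,18)),('side',(262,196,26,32))):
        A=np.load(f'pics/avg_{n}_{tag}.npy').mean(2);B=np.load(f'pics/{n}0.npy').astype(float).mean(2)
        g=np.median((A/B)[150:240,190:250]);D=1-A/(B*g)
        x0,y0,w,h=box;D=D[y0:y0+h,x0:x0+w]
        best=None
        def f(v):
            p=p0+np.array(v[2:4])*1e-3
            s=sh(n,p,np.deg2rad(v[0]),np.deg2rad(v[1]),box,v[4],v[5:7])
            R=render(n,p,np.deg2rad(v[0]),np.deg2rad(v[1]),box,v[4])
            cov=np.clip(sum(R),0,1)
            X=np.stack([r.ravel() for r in R]+[(s*(1-cov)).ravel()],1)
            c,*_=np.linalg.lstsq(X,D.ravel(),rcond=None)
            return np.concatenate([X@c-D.ravel(),np.array(v[2:4])*.01]),c
        for st in((-92,-92.5),(-91.5,-93),(-92.5,-92)):
            v=least_squares(lambda v:f(v)[0],[*st,0,0,.5,-.8,-.5],diff_step=3e-3,x_scale=[1,1,1,1,.2,.5,.5])
            if best is None or v.cost<best.cost:best=v
        print(n,'needle,tab,dx,dy,sig,L',best.x.round(2),'rms',np.sqrt(2*best.cost/D.size).round(4),'tab-needle',round(best.x[1]-best.x[0],2),'amps',f(best.x)[1].round(2))
if __name__=='__main__': run(sys.argv[1])
E
python3 rfit.py a
```

```text
24.3rfit.py:31: RuntimeWarning: divide by zero encountered in divide
  g=np.median((A/B)[150:240,190:250]);D=1-A/(B*g)
Traceback (most recent call last):
  File "rfit.py", line 46, in <module>
    if __name__=='__main__': run(sys.argv[1])
                             ~~~^^^^^^^^^^^^^
  File "rfit.py", line 43, in run
    v=least_squares(lambda v:f(v)[0],[*st,0,0,.5,-.8,-.5],diff_step=3e-3,x_scale=[1,1,1,1,.2,.5,.5])
  File "rfit.py", line 43, in <lambda>
    v=least_squares(lambda v:f(v)[0],[*st,0,0,.5,-.8,-.5],diff_step=3e-3,x_scale=[1,1,1,1,.2,.5,.5])
                             ~^^^
  File "rfit.py", line 36, in f
    s=sh(n,p,np.deg2rad(v[0]),np.deg2rad(v[1]),box,v[4],v[5:7])
  File "rfit.py", line 27, in sh
    return down(M,sig)
  File "rfit.py", line 17, in down
    m=cv2.GaussianBlur(m.astype(np.float32)/255,(0,0),sig*S);return cv2.resize(m,None,fx=1/S,fy=1/S,interpolation=cv2.INTER_AREA)
cv2.error: OpenCV(4.12.0) /io/opencv/modules/imgproc/src/smooth.dispatch.cpp:293: error: (-215:Assertion failed) ksize.width > 0 && ksize.width % 2 == 1 && ksize.height > 0 && ksize.height % 2 == 1 in function 'createGaussianKernels'
```

```bash
python3 - <<'E'
s=open('rfit.py').read()
i=s.index('        for st in'); j=s.index('        print(n,')
s=s[:i]+'''        from scipy.optimize import minimize
        lo=[-96,-96,-3,-3,.3,-3,-3];hi=[-88,-88,3,3,1.2,3,3]
        for st in((-92,-92.5,0,0,.6,-.8,-.5),(-92,-92.5,0,0,.6,-1,-.8),(-91.5,-91.5,0,0,.6,-.6,-1)):
            sx=np.array([st]+[[q+(d if k==i else 0) for i,q in enumerate(st)] for k,d in enumerate((.8,.8,.7,.7,.15,.3,.3))])
            v=minimize(lambda v:(f(np.clip(v,lo,hi))[0]**2).sum(),st,method='Nelder-Mead',options=dict(initial_simplex=sx,maxiter=900,xatol=.01,fatol=1e-6))
            v.cost=v.fun/2
            if best is None or v.cost<best.cost:best=v
'''+s[j:]
s=s.replace("D=1-A/(B*g)","D=(B-A/g)/140").replace("[150:240,190:250]","[200:240,190:250]").replace("np.median((A/B)","np.median((A/np.maximum(B,1))").replace("(283,170,24,18)","(283,170,27,18)")
open('rfit.py','w').write(s)
E
time python3 rfit.py a
```

```text
Traceback (most recent call last):
  File "rfit.py", line 50, in <module>
    if __name__=='__main__': run(sys.argv[1])
                             ~~~^^^^^^^^^^^^^
  File "rfit.py", line 46, in run
    v=minimize(lambda v:(f(np.clip(v,lo,hi))[0]**2).sum(),st,method='Nelder-Mead',options=dict(initial_simplex=sx,maxiter=900,xatol=.01,fatol=1e-6))
  File "rfit.py", line 46, in <lambda>
    v=minimize(lambda v:(f(np.clip(v,lo,hi))[0]**2).sum(),st,method='Nelder-Mead',options=dict(initial_simplex=sx,maxiter=900,xatol=.01,fatol=1e-6))
                         ~^^^^^^^^^^^^^^^^^^
  File "rfit.py", line 36, in f
    s=sh(n,p,np.deg2rad(v[0]),np.deg2rad(v[1]),box,v[4],v[5:7])
  File "rfit.py", line 26, in sh
    M=np.maximum.reduce([hull(n,sp(box3(p,a,.06,.11,.006,.029,.033)),box),hull(n,sp(box3(p,b,.118,.15,.018,.019,.031)),box),hull(n,sp(cyl(p,b,.135,.008,.031,.072)),box)])
                                                                          ~~~~^^^^^^^^^^^^^^^^^^^^^^^^^^^^^^^^^^^^^^^^^^^^^
  File "rfit.py", line 6, in hull
    q=proj(n,pts);x0,y0,w,h=box
  File "h.py", line 4, in proj
    p=camera_params(n);P=np.atleast_2d(P);c=(p['world_to_cam']@np.c_[P,np.ones(len(P))].T)[:3].T
ValueError: time passes only in moves, steps and waits

real	0m6.094s
user	0m4.817s
sys	0m0.202s
```

```bash
python3 - <<'E'
s=open('h.py').read()
s=s.replace("from cell import *","from cell import *\nimport cell,os,pickle\nif os.path.exists('cam.pkl'):\n    _C=pickle.load(open('cam.pkl','rb'))\nelse:\n    _C={n:cell.camera_params(n) for n in('top','side')};pickle.dump(_C,open('cam.pkl','wb'))\ndef camera_params(n): return _C[n]")
open('h.py','w').write(s)
E
time python3 rfit.py a; python3 -c "
from cell import observe;print(observe()['time'])"
```

```text
top needle,tab,dx,dy,sig,L [-92.15 -93.06   1.02   3.33   0.41  -0.69  -1.07] rms 0.0576 tab-needle -0.91 amps [0.49 0.57 0.71 0.25 0.25]
side needle,tab,dx,dy,sig,L [-92.35 -92.8    0.13  -1.12   0.8   -0.61  -0.82] rms 0.175 tab-needle -0.45 amps [ 0.45  0.86  0.67 -0.02  0.27]
24.3
real	0m25.657s
user	0m26.190s
sys	0m0.080s
```

Both fits put the tab clockwise of the needle, by 0.9° (top) and 0.45° (side). I'll re-grip and nudge it about 0.8° (1.9 mm) anticlockwise.

Call:
apply_moves:
  increments:
    - {"linear": [30, -43, 0], "turn": [0, 0, 0], "grip": 0.45}
    - {"linear": [60, -86, 0], "turn": [0, 0, 0], "grip": 0.45}
    - {"linear": [90, -129, 0], "turn": [0, 0, 0], "grip": 0.45}
    - {"linear": [120, -172, 0], "turn": [0, 0, 0], "grip": 0.45}
    - {"linear": [150, -215, 0], "turn": [0, 0, 0], "grip": 0.45}
    - {"linear": [171.5, -247, 0], "turn": [0, 0, 0], "grip": 0.45}
    - {"linear": [171.5, -247, 0], "turn": [0, 0, 0], "grip": 0.45}
    - {"linear": [171.5, -247, 0], "turn": [0, 0, 0], "grip": 0.45}

```text
time: 25.1
tool_pos: [0.5815, -0.1346, 0.1819]
tool_rot: [-3.141, 0.001, -0.073]
contact_force: [-0.7, 0.4, 0.5]
opening: 0.0413
```

```bash
python3 -c "
from cell import *;import numpy as np
s=observe();print(s['time'],s['tool_pos'],np.rad2deg(s['tool_rot']),s['opening'])"
```

```text
25.1 [ 0.58148007 -0.13461456  0.18188132] [-1.79962578e+02  8.04175129e-02 -4.20663341e+00] 0.041285135474629475
```

Call:
apply_moves:
  increments:
    - {"linear": [0, 1.5, -35], "turn": [0, 0, 0], "grip": 0.45}
    - {"linear": [0, 1.5, -70], "turn": [0, 0, 0], "grip": 0.45}
    - {"linear": [0, 1.5, -100], "turn": [0, 0, 0], "grip": 0.45}
    - {"linear": [0, 1.5, -125], "turn": [0, 0, 0], "grip": 0.45}
    - {"linear": [0, 1.5, -138], "turn": [0, 0, 0], "grip": 0.45}
    - {"linear": [0, 1.5, -138], "turn": [0, 0, 0], "grip": 0.45}
    - {"linear": [0, 1.5, -138], "turn": [0, 0, 0], "grip": 0.45}

```text
time: 25.8
tool_pos: [0.5821, -0.1319, 0.046]
tool_rot: [3.141, -0.001, -0.071]
contact_force: [0.1, 0.5, -0.2]
opening: 0.0412
```

```bash
python3 -c "
from h import *
s=observe();print(s['time'],s['tool_pos'],np.rad2deg(s['tool_rot']),s['opening'],s['contact_force'])
im=read_camera('side');crop('side',im,200,160,110,85,7,'s13')"
```

```text
25.8 [ 0.58213533 -0.1319222   0.0459822 ] [ 1.79981359e+02 -8.10882155e-02 -4.05763029e+00] 0.0411917456403847 [ 0.09013323  0.49690357 -0.16531618]
```

View pics/s13.png

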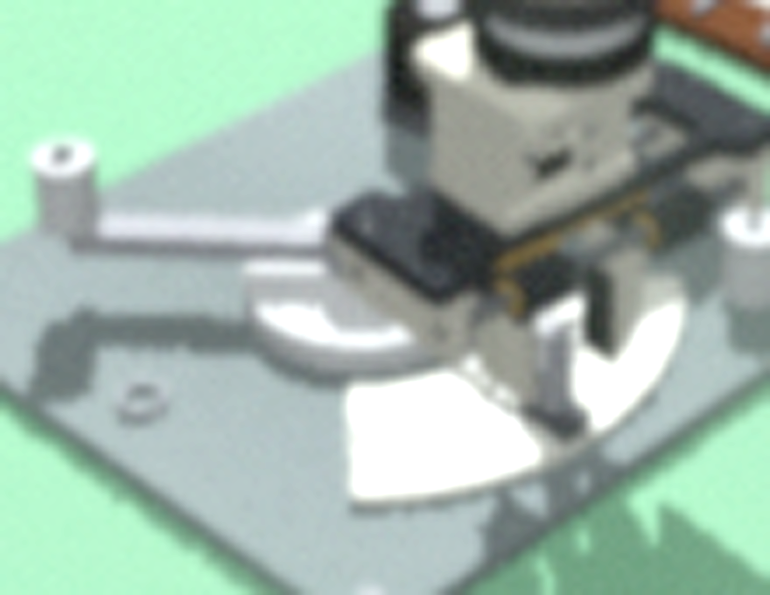

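Call:
apply_moves:
  increments:
    - {"linear": [0, 0, -1], "turn": [0, 0, 0], "grip": 0.1}
    - {"linear": [0, 0, -2], "turn": [0, 0, 0], "grip": 0.1}
    - {"linear": [0, 0, -2], "turn": [0, 0, 0], "grip": 0.1}
    - {"linear": [0, 0, -2], "turn": [0, 0, 0], "grip": 0.1}
    - {"linear": [0.4, 0, -2], "turn": [0, 0, 0.06], "grip": 0.1}
    - {"linear": [0.8, 0, -2], "turn": [0, 0, 0.13], "grip": 0.1}
    - {"linear": [0.8, 0, -2], "turn": [0, 0, 0.13], "grip": 0.1}

```text
time: 26.55
tool_pos: [0.5826, -0.1325, 0.0431]
tool_rot: [3.141, -0.0, -0.058]
contact_force: [-1.8, -0.0, 3.3]
opening: 0.0157
```

```bash
python3 -c "
from h import *
s=observe();print(s['time'],s['tool_pos'],np.rad2deg(s['tool_rot']),s['opening'],s['contact_force'])"
```

```text
26.55 [ 0.58257224 -0.13246484  0.04307238] [ 1.79988760e+02 -2.12274706e-02 -3.30376796e+00] 0.015730799924552574 [-1.79453489 -0.01132857  3.30163328]
```

Call:
apply_moves:
  increments:
    - {"linear": [0, 0, 0], "turn": [0, 0, 0], "grip": 0.4}
    - {"linear": [0, 0, 0], "turn": [0, 0, 0], "grip": 0.4}
    - {"linear": [0, 0, 0], "turn": [0, 0, 0], "grip": 0.4}
    - {"linear": [0, 0, 30], "turn": [0, 0, 0], "grip": 0.4}
    - {"linear": [0, 0, 70], "turn": [0, 0, 0], "grip": 0.4}
    - {"linear": [0, 0, 110], "turn": [0, 0, 0], "grip": 0.4}
    - {"linear": [-20, 20, 140], "turn": [0, 0, 0], "grip": 0.4}
    - {"linear": [-50, 55, 140], "turn": [0, 0, 0], "grip": 0.4}
    - {"linear": [-80, 90, 140], "turn": [0, 0, 0], "grip": 0.4}
    - {"linear": [-110, 125, 140], "turn": [0, 0, 0], "grip": 0.4}

```text
time: 27.55
tool_pos: [0.4712, -0.0063, 0.1829]
tool_rot: [-3.141, -0.001, -0.059]
contact_force: [1.1, -0.1, 0.4]
opening: 0.0365
```

Call:
apply_moves:
  increments:
    - {"linear": [-25, 35, 0], "turn": [0, 0, 0], "grip": 0.4}
    - {"linear": [-45, 70, 0], "turn": [0, 0, 0], "grip": 0.4}
    - {"linear": [-60, 100, 0], "turn": [0, 0, 0], "grip": 0.4}
    - {"linear": [-60, 120, 0], "turn": [0, 0, 0], "grip": 0.4}
    - {"linear": [-60, 120, 0], "turn": [0, 0, 0], "grip": 0.4}

```text
time: 28.05
tool_pos: [0.4121, 0.1145, 0.1831]
tool_rot: [-3.141, -0.001, -0.055]
contact_force: [0.1, -0.3, -0.2]
opening: 0.0366
```

```bash
python3 grab.py b; python3 rfit.py b
python3 - <<'E'
from h import *
im=np.load('pics/avg_top_b.npy').astype(np.uint8);crop('top',im,250,150,70,60,10,'t14')
crop('side',np.load('pics/avg_side_b.npy').astype(np.uint8),200,160,110,85,7,'s14')
E
```

```text
28.65
top needle,tab,dx,dy,sig,L [-91.75 -92.17   0.34   3.22   0.38  -0.69  -1.01] rms 0.0579 tab-needle -0.42 amps [0.49 0.58 0.72 0.27 0.25]
side needle,tab,dx,dy,sig,L [-9.188e+01 -9.220e+01 -9.000e-02 -1.710e+00  7.900e-01 -6.300e-01
 -8.800e-01] rms 0.1741 tab-needle -0.32 amps [ 0.45  0.85  0.7  -0.01  0.25]
```

View pics/t14.png

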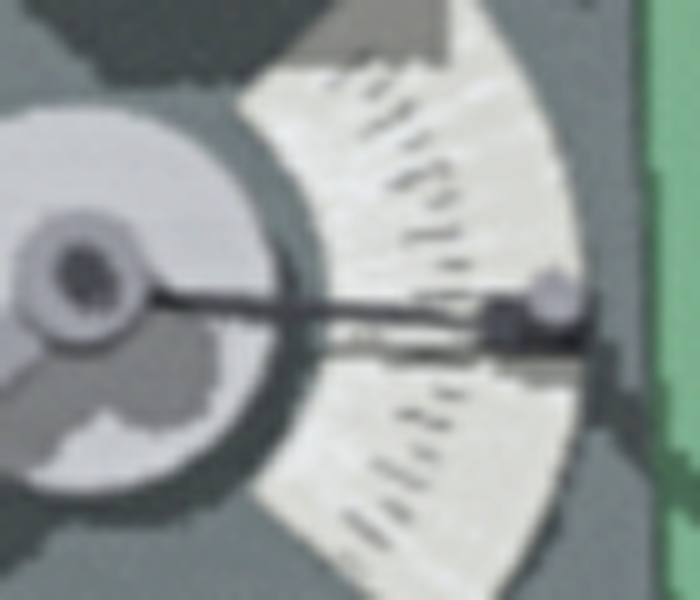

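View pics/s14.png

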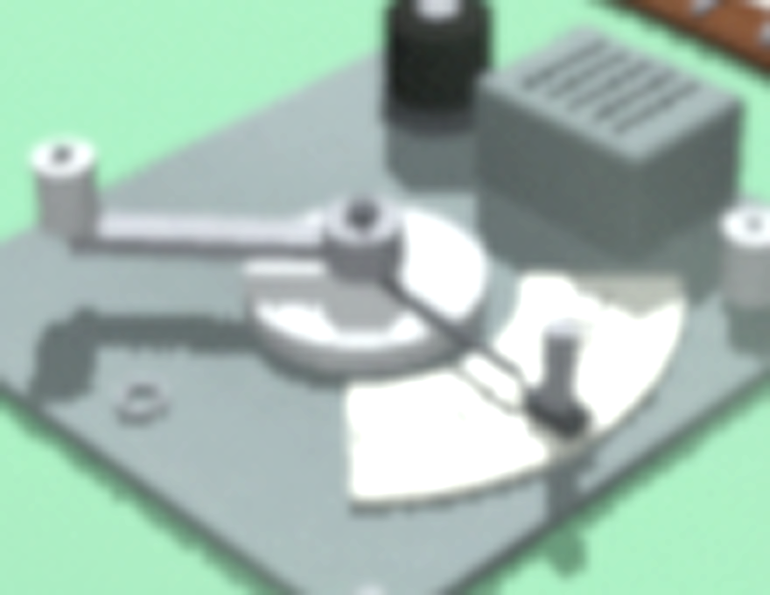

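The needle points into the middle of the tab: its line meets the tab at about (540,325) in the top crop. The fits now give −0.42° and −0.32°, under 1 mm at the tab and within measuring error. The roller, ring and spare roller are where they were, so I'm handing in.

Run:
```python
from h import *
a=np.load('pics/top0.npy').astype(float).mean(2);b=np.load('pics/avg_top_b.npy').mean(2)
d=abs(a-b)>25;print(np.argwhere(cv2.erode(d.astype(np.uint8),np.ones((2,2)))[60:300,20:440])[::12].tolist()[:60])
print(observe()['contact_force']);print(hand_in())
```

```text
[[98, 266], [102, 268], [104, 267], [107, 264], [110, 250], [112, 250], [114, 247], [120, 247], [120, 282], [121, 263], [121, 281], [122, 271], [122, 283], [123, 284], [124, 285], [125, 272], [125, 284], [126, 282], [127, 286], [132, 180], [133, 182], [133, 194], [134, 185], [134, 197], [135, 177], [135, 189], [135, 201], [136, 181], [136, 193], [136, 205], [137, 185], [137, 197], [138, 176], [138, 188], [138, 204], [139, 182], [139, 194], [140, 178], [140, 190], [140, 275], [141, 178], [141, 207], [141, 301], [142, 276], [143, 275], [144, 201], [144, 279], [145, 202], [145, 281], [146, 275], [147, 197], [148, 139], [148, 279], [149, 208], [150, 205], [151, 203], [152, 138], [152, 283], [153, 209], [154, 208]]
[ 0.20371771  0.24290086 -0.19113933]
the job is handed in; nothing more can be done
None
```

The tensioner's full travel is marked on the scale, the setting tab is lined up with the drag pointer, and the job is handed in at about 29 s.

- **Marking the travel:** I pushed the roller clockwise with closed fingers until it bore on the stop. It held there at about 11.8 N; the highest reading was about 12.3 N. The pointer was carried along and stayed put when the arm went back. I kept the fingers on the roller at falling speed all the way to rest, so it did not snap.
- **Setting the tab:** I gripped the knob, turned the tab to the pointer, let go and measured. Then I gripped it again and nudged it about 0.75° closer.

**Last checks:**
- **Alignment:** the tab is still slightly clockwise of the pointer, by 0.42° in the top camera and 0.32° in the side camera. That is under 1 mm at the tab.
- **Cameras:** after the first setting the two cameras disagreed (0.9° against 0.45°). They agree now.
- **Pointer angle:** my estimate from where the fingers touched the roller was about 1.5° away from the camera reading. It assumed a finger thickness I had not measured, so I went by the cameras.
- **Other objects:** the ring, the spare roller and the resting arm looked unmoved. I didn't look closely at the other loose objects at the end. The before-and-after image difference covered only part of the top view, and I did not read it through.
- **Robot:** it was clear of everything, reading about zero force.

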